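# Put the grinding wheels away in their nests and lock the flange on its sprung carrier

## Robot

A 6-joint arm with a two-finger parallel gripper is mounted at the origin on the work surface. World frame = base frame: x ahead of the robot, y to its left, z up, the work surface at z = 0. Lengths are in m, angles in rad, forces in N, time in s.
With the tool pointing down it reaches from about 0.325 to 0.875 m from the base axis. Payload 4.4 kg.
Tool frame: the origin (TCP) lies midway between the tips of the shut fingers; the grasp point (between the pads) lies 19 mm behind it; z points along the fingers, x is the direction in which the jaws open and shut, and the axes are right-handed (so a half turn about z gives the same grasp; the last joint's range is limited). The gripper opens to 85 mm and grips with 20 to 120 N. Pads are 22 mm wide; open, the fingers measure 114 mm over their backs; the gripper's body (76 mm by 85 mm) begins 54 mm behind the grasp point. The pads swing forward as they close: fully open they stand 13 mm farther back than shut.
Start: joints at [-1.252, 0.207, 1.542, -0, 1.393, -0.15], TCP at [0.26, -0.513, 0.198] pointing down, gripper open.
Joint ranges: [-2.73, 2.73], [-0.86, 2.22], [0.23, 2.46], [-1.11, 4.25], [0.08, 2.63], [-2.82, 2.82]. Speed limits (rad/s): [2.79, 2.79, 3.14, 3.14, 3.14, 3.14].

## Interface

Orientations are given as a unit quaternion [w, x, y, z].
In Python, from plant import arm, snapshot, camera_model gives the robot as it stands. The module is installed in compiled form; this text tells all that it offers.
- The arm moves only by the tool step_arm, never from a script. Its argument "commands" is a list that holds one entry, the list of rows, each a list of 7 numbers: the shift along the tool's x, y, z in m, then the turn, a rotation vector about the tool's x, y, z in degrees, then the opening in per cent of the stroke, from 0 (shut) to 100 (fully open). A call has 1 to 12 rows; each row is the pose to reach, as a shift and turn from the pose commanded when the call began, along the tool's axes at that moment; what a row does not reach only later rows make up. A row lasts 1/10 s, in which the tool goes at most 50 mm and 8.59 degrees, less where a joint would pass 70% of its speed; a pose out of reach is approached as far as the arm can. A call with a gripper value outside its range is refused whole. The fingers move at their own pace and stop on an object; "force" is the grip in N (left out, the last holds). Time passes only in rows, so rows that repeat a pose let the fingers close. It gives the time, the measured TCP pose, the force and the opening at its end, in the units of the state.
- arm.state(): the state, without advancing time (a new reading comes with each control period).
- snapshot(name): name is "scene" or "top" or "wrist"; returns (picture, depth): 420x560x3 uint8, red, green, blue; 420x560 float32, m along the optical axis (not along the pixel's ray), 0 where there is no reading.
- camera_model(name): a dict with "fx", "fy", "cx", "cy" (pixels), "dist" ([k1, k2, p1, p2, k3] as OpenCV has them; the pictures are not rectified), "eye" and "rotation" of the camera in the world; the wrist camera has in their place "T_tool_cam" (4x4, takes a point from camera to tool coordinates, whose origin is the TCP and whose axes are the tool frame's). Camera axes: x right, y down, z forward; pixel columns grow to the right and rows downward; lengths in m; the calibration is good to about 2 mm. A picture is of the moment at which its call begins: read the wrist's pose just before it. camera_model takes no time and is no camera call.
- arm.job_done(): hands the job in, once; it reports no verdict.
The state is a dict: "time_s": time; "joint_pos": joint angles; "qd": joint speeds; "joint_torque": joint torques, N m; "tcp_pos": TCP position; "tcp_rot": TCP orientation; "ft_force": force on the tool from outside, world axes, zero at the start; "torque": the same for the moment, N m; "opening": finger opening in m.
Only numpy, scipy, OpenCV 4.12 (cv2) and the standard library are available. Lean on these libraries where they do the work, as an engineer would, in place of code of your own. Each camera call takes 0.05 s, during which the arm holds its last target.

## Task

Tidy the tool drawer: set each of the three grinding wheels flat and right way up in the middle of the tray with the floor of its own colour, and stand the dark steel flange in the middle of the yellow sprung platform and press it down until the catch snaps in and the platform stays down by itself. Set the wheels down, do not drop them, and leave the brass-footed dresser standing where it is.

Things in the scene. Friction and masses are not known exactly. Their poses are not given: they have to be found in the camera images.
- white_wheel_mid (a point): White grinding wheel on a steel hub: disc 84 mm across and 14 mm thick, with a round steel hub 34 mm across standing on its middle, 52 mm high in all; 0.22 to 0.35 kg. Grip it by the hub. The point is on its axis half-way up, 26 mm above its underside; z is its axis, up.
- pink_cup_mid (a point): Pink cup wheel: straight-sided round cup, 60 mm across, 40 mm high, wall 9 mm, open end up; 0.13 to 0.2 kg. Grip it across the outside (or by its wall). The point is on its axis half-way up, 20 mm above its underside; z is its axis, up.
- green_wheel_mid (a point): Green straight wheel: solid disc 50 mm across and 28 mm high with a dark round bore mark; 0.09 to 0.14 kg. The point is its centre, 14 mm above its underside; z is its axis, up.
- flange_mid (a point): Dark steel wheel flange: round foot 66 mm across and 10 mm thick, with a round boss 34 mm across on its middle that has a flat closed top, 40 mm high in all; 0.24 to 0.38 kg. Grip it by the boss. The point is on its axis half-way up, 20 mm above its underside; z is its axis, up.
- white_nest_floor (a point): Low round dark tray with a WHITE floor, fixed: 112 mm across outside, 102 mm inside the rim; floor 5 mm and rim 11 mm above the table. The point is the centre of the floor; z up.
- pink_nest_floor (a point): Low round dark tray with a PINK floor, fixed: 88 mm across outside, 78 mm inside the rim; floor 5 mm and rim 11 mm above the table. The point is the centre of the floor; z up.
- green_nest_floor (a point): Low round dark tray with a GREEN floor, fixed: 78 mm across outside, 68 mm inside the rim; floor 5 mm and rim 11 mm above the table. The point is the centre of the floor; z up.
- platform_top (a point): Yellow round sprung platform, 88 mm across, with a dark ring outline 69 mm across, on a square blue carrier (112 mm) that is fixed to the table. Its top is 48 mm above the table when up. The point is the centre of the platform's top and sinks with it; z up. On the carrier's +x side, 56 to 80 mm from the centre, stands the red catch between two blue cheeks 46 mm high.
- platform (a joint): How far the sprung platform has sunk, m: 0 up, 0.020 hard bottom. The spring pushes back with 5 N at the top rising to 10 N at the bottom, so the flange's weight alone does not sink it; the catch adds up to about 6 N between 2 and 9 mm of travel. Pushed past about 0.017 it snaps under the catch and then stays at about 0.016 by itself; let go earlier it rises again.
- dresser_mid (a point): Diamond dresser standing loose among the things: round brass foot 44 mm across and 14 mm thick with a thin steel stem 12 mm across, 60 mm high in all. To be left where it is. The point is on its axis half-way up, 30 mm above the table; z is its axis, up.
Mind the look-alikes: they are no part of the job. Leave any purple look-alike of the part that bears pink_cup_mid alone.

How it is judged:
By the outcome, as a careful person would: the job done as asked, in the order asked, and still so for the second after the job is handed in, with the robot touching nothing.
It also fails if it takes over 115 s, if anything falls off the work surface, if the arm or the gripper's body presses on something with over 40 N, if the wrist force passes 120 N, or if a joint passes its speed limit or range.

## Working session

There is one attempt and no reset: what is moved stays moved. The work goes in short steps, Python scripts to look and compute and a tool call to move; the robot and the scene stay as the last step left them, time stands still between calls to the robot, and variables do not carry over. Pictures are saved under pics/ and viewed, and the job is handed in when it is done.

Besides the shell and the picture viewer there is one more tool, called after "Call:" as name(argument=value, ...), one argument or row to a line, values as JSON. step_arm: Moves the arm, as the interface text tells. Its arguments: {"type":"object","properties":{"commands":{"type":"array","items":{"type":"array","items":{"type":"array","items":{"type":"number"}}}},"force":{"type":"number"}},"required":["commands"]}

```bash
mkdir -p pics; python3 - <<'E'
from plant import arm,snapshot,camera_model
import cv2,numpy as np
s=arm.state();print(s)
for n in("scene","top","wrist"):
    p,d=snapshot(n);cv2.imwrite(f"pics/{n}0.png",p[:,:,::-1]);np.save(f"pics/{n}0.npy",d)
    print(n,camera_model(n))
E
```

```text
{'time_s': 0.0, 'joint_pos': array([-1.25249395e+00,  2.07446379e-01,  1.54294384e+00,  4.47887423e-06,
        1.39346644e+00, -1.50542971e-01]), 'qd': array([-0.00157483, -0.00029486, -0.00048635, -0.00061311, -0.00061873,
       -0.00030256]), 'joint_torque': array([ 8.23086589e-05, -3.83038151e+01, -2.91599607e+01, -3.71497654e-04,
        1.04646297e-02, -1.74174249e-05]), 'tcp_pos': array([ 0.25952865, -0.51218435,  0.19671564]), 'tcp_rot': array([-7.32252076e-04,  8.52013487e-01, -5.23518611e-01, -8.63271108e-04]), 'ft_force': array([-0.74533063, -0.28932629,  0.42480764]), 'torque': array([-0.05451847,  0.03567787,  0.0253339 ]), 'opening': 0.0854829146755204}
scene {'fx': 390.5995321460288, 'fy': 390.5995321460288, 'cx': 280.39255716706805, 'cy': 207.75181803126816, 'dist': array([0.02338325, 0.        , 0.        , 0.        , 0.        ]), 'eye': array([1.29759437, 0.30105743, 0.67330249]), 'rotation': array([-0.25277187,  0.51398872,  0.73033392, -0.37220203])}
top {'fx': 416.77476101604935, 'fy': 416.77476101604935, 'cx': 281.4508923235599, 'cy': 208.36282629620905, 'dist': array([-0.1273342,  0.       ,  0.       ,  0.       ,  0.       ]), 'eye': array([ 0.35090781, -0.01642076,  1.22603898]), 'rotation': array([-0.0569595 ,  0.70661805, -0.70397714,  0.04315933])}
wrist {'fx': 292.2906863318725, 'fy': 292.2906863318725, 'cx': 287.4969775520775, 'cy': 211.30830042760263, 'dist': array([-0.03835771,  0.        ,  0.        ,  0.        ,  0.        ]), 'T_tool_cam': array([[ 9.99999835e-01, -1.57758084e-06,  5.75133008e-04,
         8.25883826e-04],
       [-1.60173633e-04,  9.59669467e-01,  2.81130730e-01,
        -7.11634303e-02],
       [-5.52381094e-04, -2.81130776e-01,  9.59669308e-01,
        -1.76831304e-01],
       [ 0.00000000e+00,  0.00000000e+00,  0.00000000e+00,
         1.00000000e+00]])}
```

View pics/top0.png

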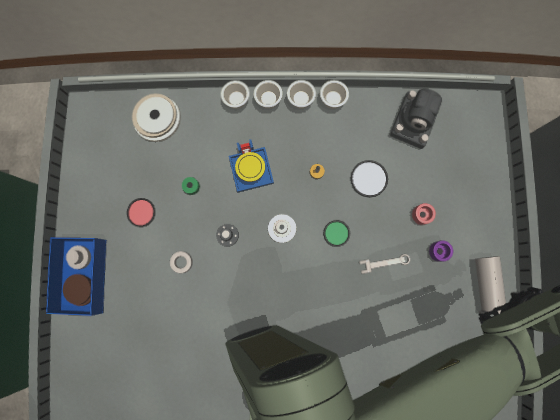

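View pics/scene0.png

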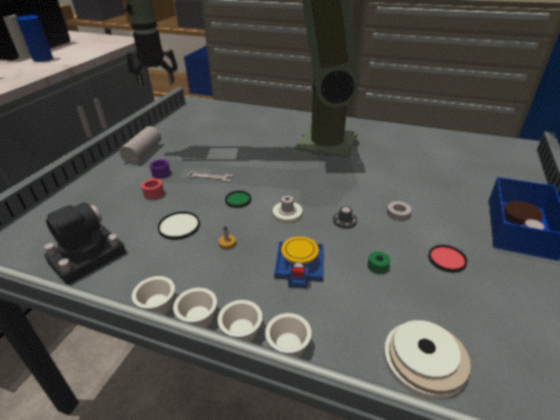

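View pics/wrist0.png

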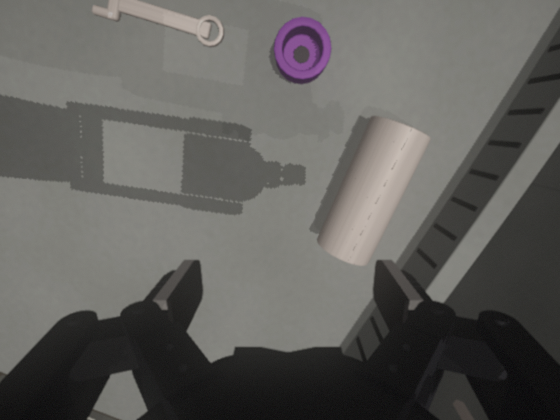

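The top picture shows all parts: white wheel ~(282,228), flange (228,235), pink cup (424,214), green wheel (190,186), dresser (317,171), platform (250,167), and trays white (369,178), pink (141,212), green (337,233). The purple look-alike is at (442,251).

```bash
cat > h.py <<'E'
from plant import arm,snapshot,camera_model
import cv2,numpy as np
from scipy.spatial.transform import Rotation as R
def q2R(q): return R.from_quat([q[1],q[2],q[3],q[0]]).as_matrix()
def cam(n,st=None):
    c=camera_model(n);K=np.array([[c['fx'],0,c['cx']],[0,c['fy'],c['cy']],[0,0,1]])
    if 'eye' in c: return K,c['dist'],q2R(c['rotation']),np.array(c['eye'])
    T=np.array(c['T_tool_cam']);Rt=q2R(st['tcp_rot'])
    return K,c['dist'],Rt@T[:3,:3],Rt@T[:3,3]+st['tcp_pos']
def ray(n,px,z,st=None):
    K,d,Rm,e=cam(n,st)
    u=cv2.undistortPoints(np.array(px,float).reshape(-1,1,2),K,d).reshape(-1,2)
    r=np.c_[u,np.ones(len(u))]@Rm.T
    return e+r*((z-e[2])/r[:,2])[:,None]
def proj(n,P,st=None):
    K,d,Rm,e=cam(n,st)
    pc=(np.array(P,float).reshape(-1,3)-e)@Rm
    return cv2.projectPoints(pc,np.zeros(3),np.zeros(3),K,d)[0].reshape(-1,2)
def cloud(n,depth,st=None):
    K,d,Rm,e=cam(n,st);h,w=depth.shape
    g=np.stack(np.meshgrid(np.arange(w),np.arange(h)),-1).reshape(-1,1,2).astype(float)
    u=cv2.undistortPoints(g,K,d).reshape(-1,2);P=np.c_[u,np.ones(len(u))]*depth.reshape(-1,1)
    return (P@Rm.T+e).reshape(h,w,3)
E
python3 - <<'E'
from h import *
p=cv2.imread('pics/top0.png');d=np.load('pics/top0.npy');C=cloud('top',d)
for n,px in dict(white=(282,228),flange=(228,235),pink=(424,214),green=(190,186),dress=(317,171),plat=(250,167),wn=(369,178),pn=(141,212),gn=(337,233),purple=(442,251)).items():
    w=C[px[1]-18:px[1]+19,px[0]-18:px[0]+19].reshape(-1,3)
    print(n,C[px[1],px[0]].round(4),ray('top',[px],0.0)[0].round(3),w[:,2].min().round(4),w[:,2].max().round(4))
    c=p[max(0,px[1]-25):px[1]+26,px[0]-30:px[0]+31]
rows=[]
L=[(282,228),(228,235),(424,214),(190,186),(317,171),(250,167),(369,178),(141,212),(337,233)]
t=[cv2.resize(p[y-25:y+26,x-30:x+31],(260,195),interpolation=cv2.INTER_CUBIC) for x,y in L]
cv2.imwrite('pics/crops0.png',np.vstack([np.hstack(t[i:i+3]) for i in(0,3,6)]))
E
```

```text
white [0.4625 0.0052 0.0498] [0.467 0.006 0.   ] -0.0079 1.226
flange [0.4426 0.1598 0.0411] [0.446 0.166 0.   ] -0.0118 1.226
pink [ 0.5081 -0.4145  0.0128] [ 0.51  -0.419  0.   ] -0.0067 1.226
green [0.5883 0.2788 0.0267] [0.594 0.285 0.   ] -0.0088 1.226
dress [ 0.6324 -0.0964  0.0311] [ 0.64  -0.098  0.   ] -0.0081 1.226
plat [0.6397 0.0989 0.0499] [0.652 0.104 0.   ] -0.007 1.226
wn [ 0.6179 -0.2544  0.0037] [ 0.619 -0.255  0.   ] -0.0066 1.226
pn [0.5127 0.4314 0.0073] [0.514 0.434 0.   ] -0.0072 1.226
gn [ 0.4523 -0.1555  0.0058] [ 0.453 -0.156  0.   ] -0.007 1.226
purple [ 0.3985 -0.4643  0.0138] [ 0.399 -0.469  0.   ] -0.0072 1.226
```

View pics/crops0.png

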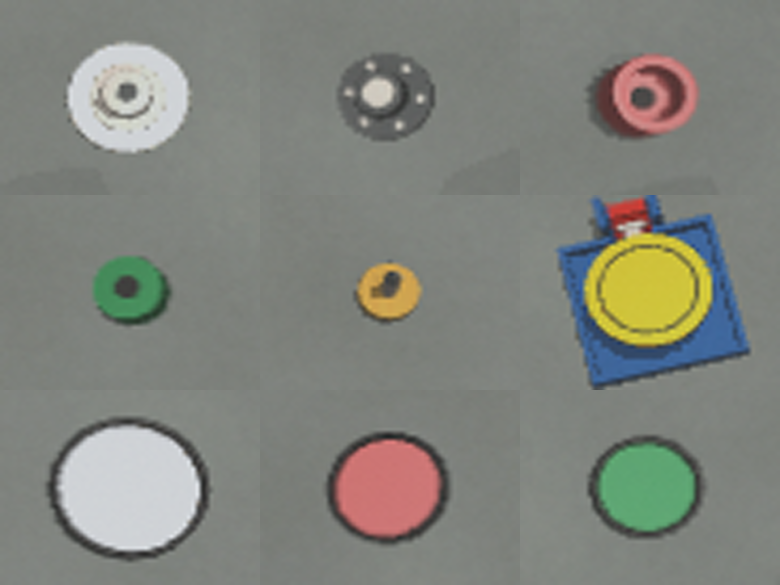

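The crops show every part the right way up (white hub up, cup open end up, flange boss up). I'll get centres from colour masks, compared with each part's projected outline.

```bash
cat >> h.py <<'E'
from scipy.optimize import least_squares
def hullmodel(n,xy,rz,st=None):
    a=np.linspace(0,2*np.pi,72,endpoint=False);P=[]
    for r,z in rz: P.append(np.c_[xy[0]+r*np.cos(a),xy[1]+r*np.sin(a),np.full(72,z)])
    return cv2.convexHull(proj(n,np.vstack(P),st).astype(np.float32)).reshape(-1,2)
def cen(poly):
    m=cv2.moments(poly.astype(np.float32));return np.array([m['m10']/m['m00'],m['m01']/m['m00']]),m['m00']
def locate(n,img,seed,maskf,rz,st=None,win=40):
    x,y=seed;y0=max(0,y-win);x0=max(0,x-win)
    sub=img[y0:y+win,x0:x+win];m=maskf(sub).astype(np.uint8)
    k,l,s,c=cv2.connectedComponentsWithStats(m)
    if k<2: return None
    # component: largest
    i=1+np.argmax(s[1:,4]);cs,_=cv2.findContours((l==i).astype(np.uint8),cv2.RETR_EXTERNAL,cv2.CHAIN_APPROX_NONE)
    hull=cv2.convexHull(max(cs,key=len)).reshape(-1,2)+[x0,y0]
    f=np.zeros(img.shape[:2],np.uint8);cv2.fillConvexPoly(f,hull.astype(np.int32),1)
    M=cv2.moments(f,True);c=np.array([M['m10'],M['m01']])/M['m00'];A=M['m00']
    g=ray(n,[c],rz[-1][1],st)[0][:2]
    r=least_squares(lambda q:cen(hullmodel(n,q,rz,st))[0]-c,g,diff_step=1e-4)
    return r.x.round(4),c.round(1),'area',A,'model',round(float(cen(hullmodel(n,r.x,rz,st))[1]))
def hsv(lo,hi):
    def f(s):
        h=cv2.cvtColor(s,cv2.COLOR_BGR2HSV);return cv2.inRange(h,np.array(lo),np.array(hi))>0
    return f
def red(s):
    h=cv2.cvtColor(s,cv2.COLOR_BGR2HSV);return ((h[...,0]<10)|(h[...,0]>165))&(h[...,1]>80)
green=hsv((40,80,30),(90,255,255));yellow=hsv((22,100,80),(35,255,255));orange=hsv((10,100,80),(22,255,255))
white=lambda s:(s.min(2)>165);dark=lambda s:s.max(2)<90
E
python3 - <<'E'
from h import *
for n,S in dict(top=dict(white=(282,228),flange=(228,235),pink=(424,214),green=(190,186),dress=(317,171),plat=(250,167),wn=(369,178),pn=(141,212),gn=(337,233)),
 scene=dict(white=(288,209),flange=(345,217),pink=(152,189),green=(379,261),dress=(227,240),plat=(300,250),wn=(179,225),pn=(448,258),gn=(238,199))).items():
  p=cv2.imread(f'pics/{n}0.png')
  D=dict(white=(white,[(.042,0.),(.042,.014),(.017,.052)]),flange=(dark,[(.033,0.),(.033,.01)]),pink=(red,[(.03,0.),(.03,.04)]),green=(green,[(.025,0.),(.025,.028)]),dress=(orange,[(.022,0.),(.022,.014)]),plat=(yellow,[(.044,.04),(.044,.048)]),wn=(white,[(.051,.005)]),pn=(red,[(.039,.005)]),gn=(green,[(.034,.005)]))
  for k,s in S.items(): print(n,k,locate(n,p,s,*D[k],win=28))
E
```

```text
top white (array([0.4663, 0.007 ]), array([281.6, 228. ]), 'area', 648.0, 'model', 653)
top flange (array([0.4435, 0.169 ]), array([226.7, 235.6]), 'area', 108.0, 'model', 402)
top pink (array([ 0.5084, -0.4103]), array([423.6, 213.5]), 'area', 390.0, 'model', 410)
top green (array([0.5931, 0.2815]), array([190.1, 185.2]), 'area', 239.0, 'model', 259)
top dress (array([ 0.6389, -0.0972]), array([316.7, 170.7]), 'area', 177.0, 'model', 182)
top plat (array([0.6432, 0.1008]), array([249.6, 166.4]), 'area', 714.0, 'model', 713)
top wn (array([ 0.617 , -0.2545]), array([369.1, 178.3]), 'area', 842.0, 'model', 881)
top pn (array([0.5125, 0.4349]), array([140.2, 212.2]), 'area', 519.0, 'model', 499)
top gn (array([ 0.4527, -0.1534]), array([336.3, 232.9]), 'area', 426.0, 'model', 419)
scene white (array([0.4679, 0.0073]), array([286.9, 210.3]), 'area', 370.0, 'model', 625)
scene flange (array([0.4444, 0.1678]), array([344.7, 219.2]), 'area', 401.0, 'model', 350)
scene pink (array([ 0.5063, -0.4105]), array([152.4, 188.4]), 'area', 409.0, 'model', 407)
scene green (array([0.5902, 0.281 ]), array([378.6, 261.7]), 'area', 390.0, 'model', 437)
scene dress (array([ 0.6372, -0.0977]), array([226.6, 241.3]), 'area', 205.0, 'model', 223)
scene plat (array([0.6393, 0.0989]), array([299.4, 248.7]), 'area', 757.0, 'model', 828)
scene wn (array([ 0.6147, -0.2553]), array([178.3, 224.5]), 'area', 568.0, 'model', 687)
scene pn (array([0.5105, 0.4342]), array([447.4, 257.6]), 'area', 677.0, 'model', 576)
scene gn (array([ 0.4501, -0.1546]), array([237.6, 198.4]), 'area', 260.0, 'model', 235)
```

```bash
cat >> h.py <<'E'
def go(pos,yawdeg=None):
    """delta in tool axes to put TCP at pos, tool down, tool-x at yaw (mod 180, nearest)"""
    s=arm.state();Rt=q2R(s['tcp_rot']);cur=np.degrees(np.arctan2(Rt[1,0],Rt[0,0]))
    y=cur if yawdeg is None else yawdeg
    while y-cur>90:y-=180
    while y-cur<-90:y+=180
    c,sn=np.cos(np.radians(y)),np.sin(np.radians(y))
    Rd=np.array([[c,sn,0],[sn,-c,0],[0,0,-1]])
    d=Rt.T@(np.array(pos)-s['tcp_pos']);w=np.degrees(R.from_matrix(Rt.T@Rd).as_rotvec())
    print('t',round(float(s['time_s']),2),'tcp',s['tcp_pos'].round(4),'yaw',round(cur,1),'tilt z',Rt[:,2].round(3),'j',s['joint_pos'].round(2),'open',round(float(s['opening']),4),'F',s['ft_force'].round(1))
    print('shift mm',(d*1000).round(1),'turn',w.round(1),'->yaw',y)
E
python3 - <<'E'
from h import *
for y in(None,0,90):go((.467,.007,.17),y)
E
```

```text
t 0.15 tcp [ 0.2596 -0.5123  0.197 ] yaw -63.1 tilt z [-0.001  0.002 -1.   ] j [-1.25  0.21  1.54 -0.    1.39 -0.15] open 0.0855 F [ 0.4 -0.4 -0.3]
shift mm [-369.6 -419.7   27.7] turn [-0.   0.1 -0. ] ->yaw -63.141982825809485
t 0.15 tcp [ 0.2596 -0.5123  0.197 ] yaw -63.1 tilt z [-0.001  0.002 -1.   ] j [-1.25  0.21  1.54 -0.    1.39 -0.15] open 0.0855 F [ 0.4 -0.4 -0.3]
shift mm [-369.6 -419.7   27.7] turn [ -0.1   0.1 -63.1] ->yaw 0
t 0.15 tcp [ 0.2596 -0.5123  0.197 ] yaw -63.1 tilt z [-0.001  0.002 -1.   ] j [-1.25  0.21  1.54 -0.    1.39 -0.15] open 0.0855 F [ 0.4 -0.4 -0.3]
shift mm [-369.6 -419.7   27.7] turn [ 0.   0.1 26.9] ->yaw -90
```

Call:
step_arm(
  commands=[
    [[-0.37,-0.42,0.027,0,0,-63,100],[-0.37,-0.42,0.027,0,0,-63,100],[-0.37,-0.42,0.027,0,0,-63,100],[-0.37,-0.42,0.027,0,0,-63,100],[-0.37,-0.42,0.027,0,0,-63,100],[-0.37,-0.42,0.027,0,0,-63,100],[-0.37,-0.42,0.027,0,0,-63,100],[-0.37,-0.42,0.027,0,0,-63,100],[-0.37,-0.42,0.027,0,0,-63,100],[-0.37,-0.42,0.027,0,0,-63,100],[-0.37,-0.42,0.027,0,0,-63,100],[-0.37,-0.42,0.027,0,0,-63,100]],
  ],
  force=40,
)

```text
time_s: 1.35
tcp_pos: [0.4678, 0.0114, 0.1705]
tcp_rot: [-0.001, 1.0, 0.002, -0.0]
ft_force: [-0.3, -0.8, -0.5]
opening: 0.0851
```

```bash
python3 - <<'E'
from h import *
go((.467,.007,.17),0)
s=arm.state();p,d=snapshot('wrist');p=p[:,:,::-1].copy();cv2.imwrite('pics/w1.png',p)
print(proj('wrist',[[.467,.007,.052],[.467,.007,.014]],s))
x,y=proj('wrist',[[.467,.007,.014]],s)[0].astype(int)
print(locate('wrist',p,(x,y),white,[(.042,0.),(.042,.014)],s,win=110))
E
```

```text
t 1.35 tcp [0.4678 0.0114 0.1705] yaw 0.2 tilt z [-0.     0.002 -1.   ] j [-0.16  0.    1.83  0.    1.31 -0.17] open 0.0851 F [-0.3 -0.8 -0.5]
shift mm [-0.8  4.3  0.5] turn [-0.1  0.   0.2] ->yaw 0
[[286.54865163 200.69438414]
 [286.63923176 192.7126412 ]]
(array([0.4678, 0.0018]), array([287.3, 195.3]), 'area', 3630.0, 'model', 3992)
```

View pics/w1.png

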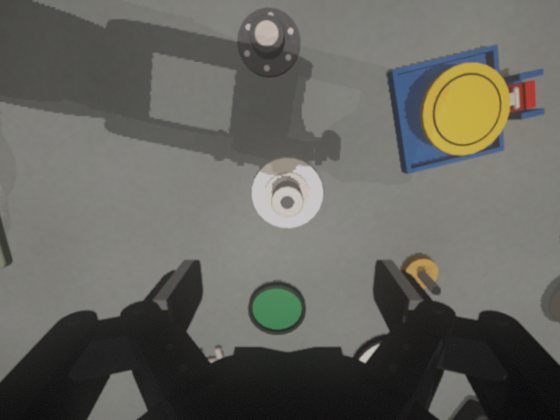

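The wheel's disc sits at (287,193) and its hub top at (287,202), which matches the prediction for (0.467, 0.007) within about 1 mm. I'll descend and grip.

Call:
step_arm(
  commands=[
    [[0,0,0.05,0,0,0,100],[0,0.0,0.1,0,0,0,100],[0,0.001,0.149,0,0,0,100],[0,0.001,0.149,0,0,0,100],[0,0.001,0.149,0,0,0,100],[0,0.001,0.149,0,0,0,20],[0,0.001,0.149,0,0,0,20],[0,0.001,0.149,0,0,0,20],[0,0.001,0.149,0,0,0,20],[0,0.001,0.149,0,0,0,20],[0,0.001,0.149,0,0,0,20],[0,0.001,0.149,0,0,0,20]],
  ],
  force=40,
)

```text
time_s: 2.6
tcp_pos: [0.4672, 0.0059, 0.0219]
tcp_rot: [-0.0, 1.0, -0.001, -0.0]
ft_force: [-0.1, 0.3, 0.0]
opening: 0.0166
```

```bash
python3 - <<'E'
from h import *
go((.467,.007,.14),0)
E
```

```text
t 2.6 tcp [0.4672 0.0059 0.0219] yaw -0.1 tilt z [-0.  0. -1.] j [-0.17  0.21  1.95 -0.    0.98 -0.17] open 0.0166 F [-0.1  0.3  0. ]
shift mm [  -0.2   -1.1 -118.1] turn [-0.   0.  -0.1] ->yaw 0
```

Opening 16.6 mm is less than the 34 mm hub, so the grasp is not what I expected. I'll look before moving on.

```bash
python3 - <<'E'
from h import *
for n in('wrist','scene','top'):
    p,d=snapshot(n);p=p[:,:,::-1].copy();cv2.imwrite(f'pics/{n}2.png',p)
s=cv2.imread('pics/scene2.png')[130:280,180:400];t=cv2.imread('pics/wrist2.png')
cv2.imwrite('pics/s2c.png',cv2.resize(s,(792,540),interpolation=cv2.INTER_CUBIC))
E
```

```text
(no output)
```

View pics/wrist2.png

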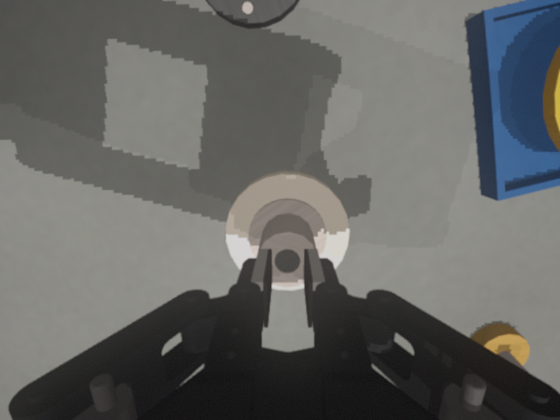

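View pics/s2c.png

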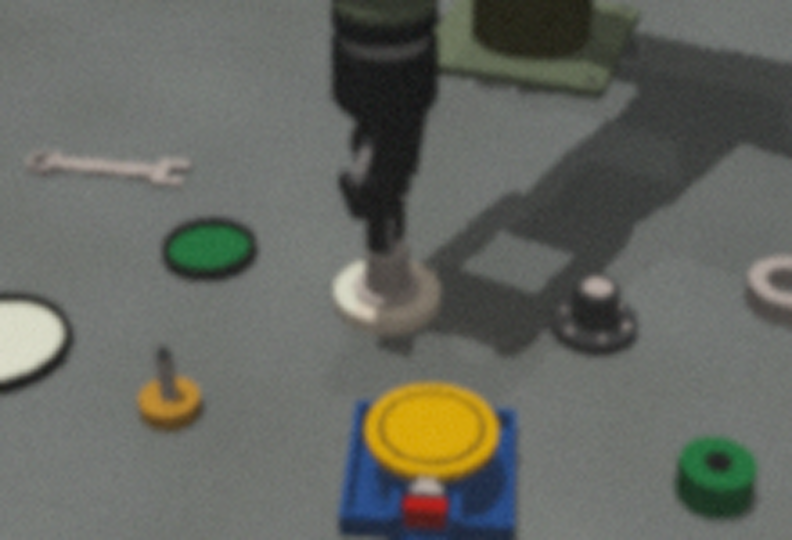

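```bash
python3 - <<'E'
from h import *
s=arm.state();print(s['tcp_pos'],s['opening'])
for P in ([.467,.007],[.467,.017],[.467,.027]): print(P,proj('wrist',[[*P,.014],[*P,.052]],s).round(0).tolist(), proj('scene',[[*P,.014]]).round(1).tolist())
for z in(.014,):print(ray('wrist',[(288,232)],z,s), ray('wrist',[(288,261)],.052,s))
print('scene disc', ray('scene',[(180+386/3.6,130+296/3.6)],.010))
E
python3 -c "
import cv2
p=cv2.imread('pics/top2.png')[180:280,210:350];cv2.imwrite('pics/t2c.png',cv2.resize(p,(784,560),interpolation=2))"
```

```text
[0.46718108 0.00590063 0.02175765] 0.017083938579857808
[0.467, 0.007] [[287.0, 233.0], [287.0, 258.0]] [[286.9, 209.6]]
[0.467, 0.017] [[287.0, 219.0], [287.0, 241.0]] [[290.3, 210.3]]
[0.467, 0.027] [[287.0, 204.0], [287.0, 223.0]] [[293.6, 211.0]]
[[0.46767628 0.00782221 0.014     ]] [[0.46759992 0.00495265 0.052     ]]
scene disc [[0.4731991  0.01012247 0.01      ]]
```

View pics/t2c.png

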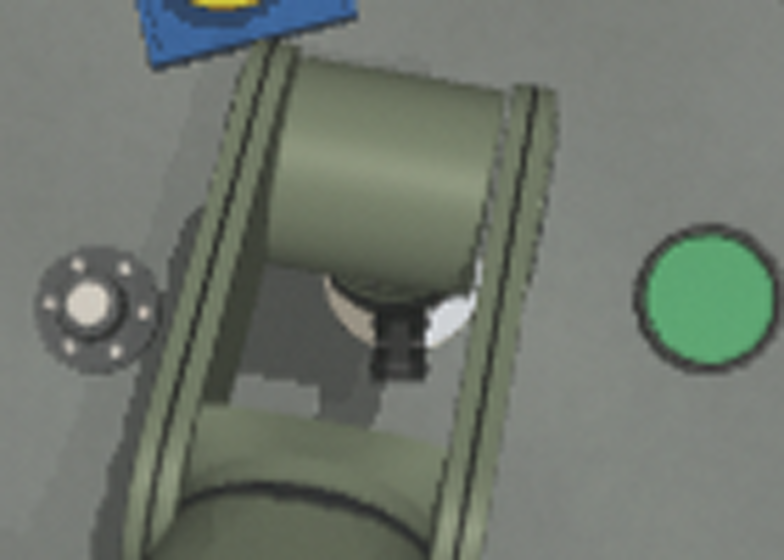

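```bash
python3 - <<'E'
from h import *
s=arm.state();p,d=snapshot('wrist');cv2.imwrite('pics/w3c.png',cv2.resize(p[160:360,190:390,::-1],(600,600),interpolation=cv2.INTER_CUBIC))
t=s['tcp_pos'];print(proj('wrist',[t,t+[0,0,.019],t+[.0085,0,0],t+[-.0085,0,0]],s))
C=cloud('wrist',d,s)
for y in(200,215,230,245,260,275,290,305): print(y,[(C[y,x]*1000).round(0).tolist() for x in(240,262,288,310,325)])
E
```

```text
[[287.26428882 238.96246491]
 [287.24717651 251.01913466]
 [300.36514308 238.93208419]
 [274.16403464 238.98857755]]
200 [[436.0, 30.0, 14.0], [451.0, 30.0, 13.0], [468.0, 31.0, 18.0], [482.0, 30.0, 15.0], [492.0, 30.0, 15.0]]
215 [[436.0, 20.0, 15.0], [451.0, 21.0, 18.0], [468.0, 23.0, 23.0], [482.0, 21.0, 17.0], [492.0, 20.0, 14.0]]
230 [[436.0, 10.0, 16.0], [451.0, 11.0, 18.0], [468.0, 22.0, 50.0], [481.0, 15.0, 29.0], [492.0, 11.0, 18.0]]
245 [[435.0, -1.0, 15.0], [454.0, 15.0, 53.0], [468.0, 15.0, 53.0], [479.0, 15.0, 54.0], [492.0, -0.0, 18.0]]
260 [[435.0, -12.0, 15.0], [455.0, 16.0, 74.0], [468.0, 6.0, 53.0], [478.0, 16.0, 73.0], [486.0, 12.0, 65.0]]
275 [[446.0, 12.0, 81.0], [457.0, 16.0, 88.0], [468.0, -3.0, 52.0], [477.0, 16.0, 89.0], [484.0, 11.0, 80.0]]
290 [[450.0, 18.0, 103.0], [457.0, 12.0, 94.0], [468.0, -36.0, 14.0], [477.0, 12.0, 93.0], [482.0, 17.0, 101.0]]
305 [[451.0, 17.0, 111.0], [457.0, 8.0, 98.0], [468.0, -58.0, 0.0], [477.0, 6.0, 94.0], [480.0, 18.0, 112.0]]
```

View pics/w3c.png

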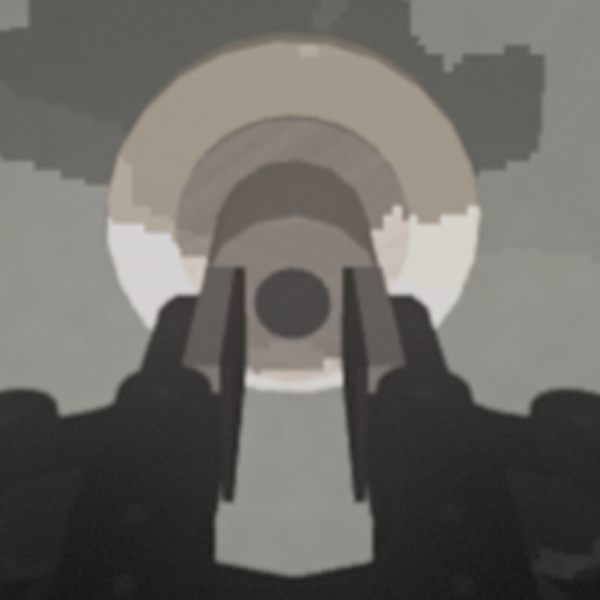

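```bash
python3 - <<'E'
from h import *
def pt(P):
    c=camera_model('wrist');T=np.linalg.inv(c['T_tool_cam']);K,dd,_,_=cam('wrist',arm.state())
    q=(np.c_[np.array(P),np.ones(len(P))]@T.T)[:,:3]
    return cv2.projectPoints(q,np.zeros(3),np.zeros(3),K,dd)[0].reshape(-1,2).round(0).tolist()
print('open tips',pt([[.0427,-.011,-.013],[.0427,.011,-.013],[.0427,-.011,-.035],[-.0427,-.011,-.035]]))
print('now',pt([[.0085,-.011,-.0015],[.0085,.011,-.0015],[.0085,-.011,-.032],[-.0085,-.011,-.032],[-.0085,-.011,-.05]]))
p=cv2.imread('pics/w1.png');cv2.imwrite('pics/w1c.png',cv2.resize(p[230:400,120:460],(800,400)))
# depth at start frame of fingers
d=np.load('pics/wrist0.npy')
c=camera_model('wrist');T=np.array(c['T_tool_cam']);K,dd,_,_=cam('wrist',arm.state())
for px in[(190,266),(188,272),(197,290),(192,300),(385,268),(392,285)]:
    u=cv2.undistortPoints(np.array([[px]],float),K,dd).reshape(2);z=d[px[1],px[0]]
    print(px,(T@np.r_[u*z,z,1])[:3].round(4))
E
```

```text
Traceback (most recent call last):
cv2.error: OpenCV(4.12.0) /io/opencv/modules/calib3d/src/calibration_base.cpp:1490: error: (-215:Assertion failed) npoints >= 0 && (depth == CV_32F || depth == CV_64F) in function 'projectPoints'
```

```bash
python3 - <<'E'
from h import *
def pt(P):
    c=camera_model('wrist');T=np.linalg.inv(c['T_tool_cam']);K,dd,_,_=cam('wrist',arm.state())
    q=np.ascontiguousarray((np.c_[np.array(P),np.ones(len(P))]@T.T)[:,:3])
    return cv2.projectPoints(q,np.zeros(3),np.zeros(3),K,dd)[0].reshape(-1,2).round(0).tolist()
print('open tips',pt([[.0427,-.011,-.013],[.0427,.011,-.013],[.0427,-.011,-.035],[-.0427,-.011,-.035]]))
print('now',pt([[.0085,-.011,-.0015],[.0085,.011,-.0015],[.0085,-.011,-.032],[-.0085,-.011,-.032],[-.0085,-.011,-.05]]))
p=cv2.imread('pics/w1.png');cv2.imwrite('pics/w1c.png',cv2.resize(p[230:400,120:460],(800,400)))
d=np.load('pics/wrist0.npy')
c=camera_model('wrist');T=np.array(c['T_tool_cam']);K,dd,_,_=cam('wrist',arm.state())
for px in[(190,266),(188,272),(197,290),(192,300),(385,268),(392,285)]:
    u=cv2.undistortPoints(np.array([[px]],float),K,dd).reshape(2);z=d[px[1],px[0]]
    print(px,(T@np.r_[u*z,z,1])[:3].round(4))
E
```

```text
open tips [[359.0, 230.0], [356.0, 263.0], [369.0, 244.0], [206.0, 244.0]]
now [[301.0, 224.0], [300.0, 255.0], [303.0, 242.0], [271.0, 242.0], [269.0, 257.0]]
(190, 266) [-0.0437 -0.0102 -0.0584]
(188, 272) [-0.0427 -0.0103 -0.0641]
(197, 290) [-0.0424  0.0033 -0.0563]
(192, 300) [-0.0426  0.004  -0.0635]
(385, 268) [ 0.0433 -0.0103 -0.0605]
(392, 285) [ 0.0428 -0.0084 -0.0717]
```

View pics/w1c.png

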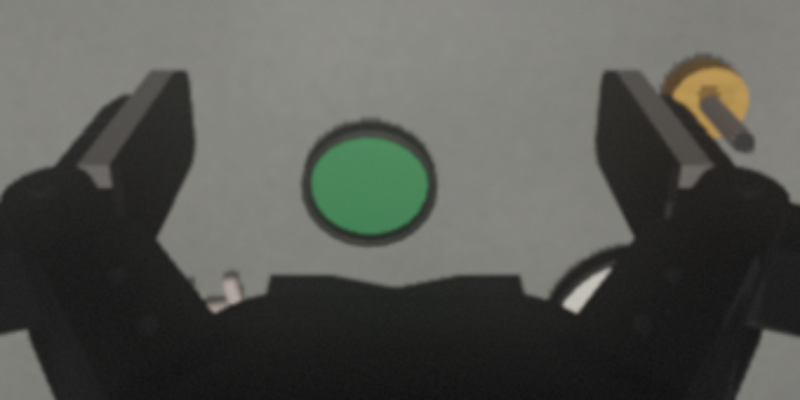

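The depth reading puts the pads about 55 mm behind the TCP when open, so they may have closed on top of the hub. I'll open, lift 100 mm, and look at the fingers shut in free air.

Call:
step_arm(
  commands=[
    [[0,0,-0.01,0,0,0,20],[0,0,-0.05,0,0,0,20],[0,0,-0.1,0,0,0,20],[0,0,-0.1,0,0,0,0],[0,0,-0.1,0,0,0,0],[0,0,-0.1,0,0,0,0]],
  ],
)

```text
time_s: 3.4
tcp_pos: [0.4664, 0.006, 0.1213]
tcp_rot: [-0.0, 1.0, -0.001, -0.001]
ft_force: [0.3, 0.1, -0.7]
opening: 0.0001
```

```bash
python3 - <<'E'
from h import *
s=arm.state();print(s['tcp_pos'],s['opening'],s['ft_force'])
p,d=snapshot('wrist');cv2.imwrite('pics/w4.png',p[:,:,::-1]);C=cloud('wrist',d,s)
for y in range(225,310,8): print(y,[((C[y,x]-s['tcp_pos'])*1000).round(0).tolist() for x in(272,280,287,295)])
p,d=snapshot('scene');cv2.imwrite('pics/s4.png',cv2.resize(p[100:250,200:400,::-1],(800,600),interpolation=cv2.INTER_CUBIC))
print(proj('scene',[s['tcp_pos'],s['tcp_pos']+[0,0,.03]]))
E
```

```text
[0.46644238 0.00602283 0.1213451 ] 8.404717717211788e-05 [ 0.33882362  0.0636934  -0.67850391]
225 [[-16.0, -27.0, -106.0], [-7.0, -14.0, -68.0], [-0.0, -14.0, -68.0], [7.0, -14.0, -69.0]]
233 [[-16.0, -36.0, -107.0], [-8.0, -36.0, -106.0], [-1.0, -36.0, -107.0], [8.0, -36.0, -106.0]]
241 [[-17.0, -51.0, -121.0], [-8.0, -51.0, -122.0], [-1.0, -51.0, -121.0], [8.0, -51.0, -121.0]]
249 [[-17.0, -60.0, -120.0], [-4.0, 10.0, 39.0], [-0.0, 10.0, 38.0], [4.0, 10.0, 38.0]]
257 [[-17.0, -69.0, -120.0], [-3.0, 10.0, 48.0], [-0.0, 10.0, 48.0], [4.0, 9.0, 47.0]]
265 [[-7.0, 6.0, 48.0], [-3.0, 10.0, 56.0], [-0.0, 10.0, 56.0], [4.0, 10.0, 56.0]]
273 [[-7.0, 6.0, 57.0], [-3.0, 10.0, 64.0], [0.0, 10.0, 64.0], [3.0, 10.0, 64.0]]
281 [[-6.0, 10.0, 71.0], [-3.0, 10.0, 71.0], [0.0, 11.0, 72.0], [3.0, 10.0, 71.0]]
289 [[-6.0, 12.0, 80.0], [-3.0, 11.0, 78.0], [0.0, 6.0, 71.0], [3.0, 11.0, 79.0]]
297 [[-5.0, 11.0, 84.0], [-2.0, 12.0, 85.0], [0.0, 4.0, 73.0], [3.0, 11.0, 85.0]]
305 [[-5.0, 11.0, 89.0], [-2.0, 9.0, 86.0], [-0.0, -2.0, 70.0], [3.0, 10.0, 87.0]]
[[286.48168757 177.04924933]
 [286.43492243 167.26818618]]
```

View pics/w4.png

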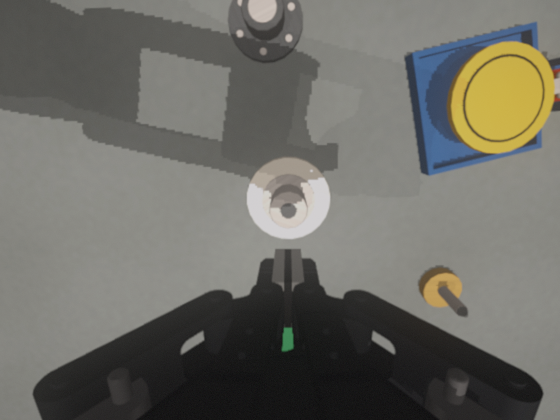

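View pics/s4.png

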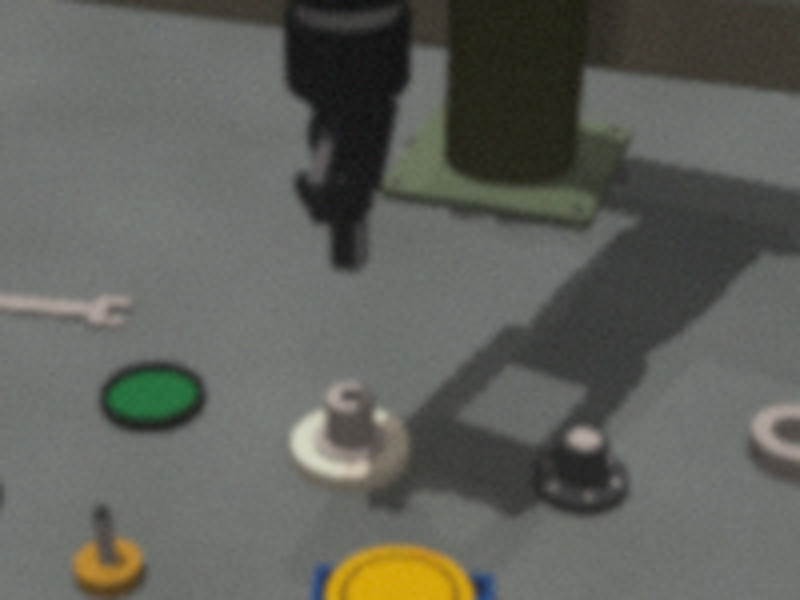

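The picture shows the wheel unmoved and the fingers shut above it. The tips are visibly about 34 mm above the reported TCP: depth gives +35..38 mm and the scene view +31 mm. So the fingers reach less far than stated, and I'll plan with a tip offset of about +35 mm. I'll descend again with that correction.

Call:
step_arm(
  commands=[
    [[0,0,0.0,0,0,0,80],[0,0,0.0,0,0,0,80],[0,0,0,0,0,0,80],[0,-0.001,0.05,0,0,0,80],[0,-0.001,0.1,0,0,0,80],[0,-0.001,0.12,0,0,0,80],[0,-0.001,0.13,0,0,0,80],[0,-0.001,0.13,0,0,0,80]],
  ],
)

```text
time_s: 4.3
tcp_pos: [0.4663, 0.007, -0.0093]
tcp_rot: [-0.0, 1.0, -0.001, -0.001]
ft_force: [0.5, -0.7, 0.6]
opening: 0.0684
```

```bash
python3 - <<'E'
from h import *
s=arm.state();print(s['tcp_pos'],s['opening'],s['ft_force'])
p,d=snapshot('wrist');cv2.imwrite('pics/w5.png',p[:,:,::-1])
p,d=snapshot('scene');cv2.imwrite('pics/s5.png',cv2.resize(p[130:250,200:360,::-1],(800,600),interpolation=cv2.INTER_CUBIC))
E
```

```text
[ 0.46626374  0.00701555 -0.00925379] 0.06842050733215341 [ 0.50416132 -0.73752169  0.6018596 ]
```

View pics/w5.png

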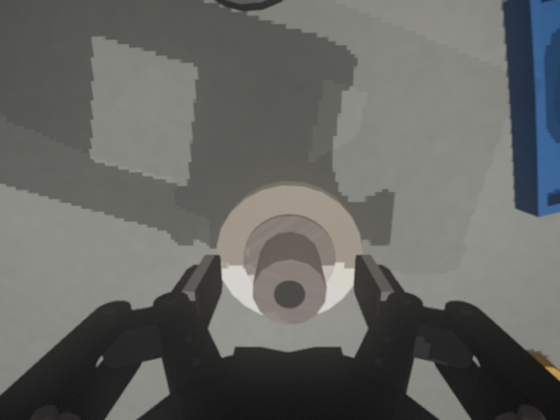

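View pics/s5.png

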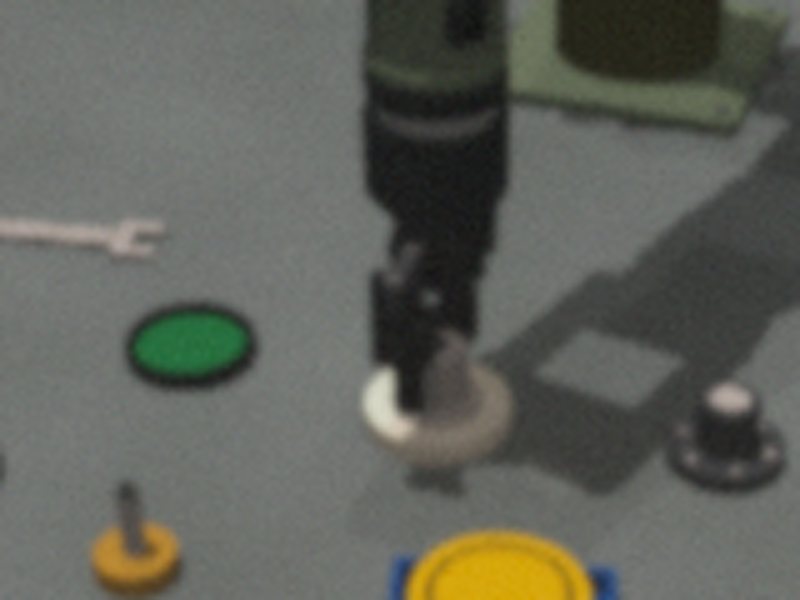

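The jaws now straddle the hub, whose top is at (290,294) between the pads at x≈215 and 360. Closing.

Call:
step_arm(
  commands=[
    [[0,0,0.002,0,0,0,20],[0,0,0.002,0,0,0,20],[0,0,0.002,0,0,0,20],[0,0,0.002,0,0,0,20],[0,0,0.002,0,0,0,20]],
  ],
  force=50,
)

```text
time_s: 4.9
tcp_pos: [0.4685, 0.0067, -0.0087]
tcp_rot: [0.0, 1.0, -0.001, 0.001]
ft_force: [-1.1, 1.1, 6.5]
opening: 0.0333
```

Call:
step_arm(
  commands=[
    [[0,0,-0.01,0,0,0,20],[0,0,-0.05,0,0,0,20],[0,0,-0.1,0,0,0,20],[0,0,-0.13,0,0,0,20],[0,0,-0.13,0,0,0,20]],
  ],
  force=60,
)

```text
time_s: 5.4
tcp_pos: [0.4717, 0.0062, 0.1255]
tcp_rot: [0.001, 1.0, -0.001, 0.006]
ft_force: [1.1, 0.1, -2.4]
opening: 0.0323
```

```bash
python3 - <<'E'
from h import *
go((.616,-.255,.12),0);go((.616,-.255,.12))
p,d=snapshot('wrist');cv2.imwrite('pics/w6.png',p[:,:,::-1])
E
```

```text
t 5.4 tcp [0.4717 0.0062 0.1255] yaw -0.1 tilt z [ 0.012 -0.002 -1.   ] j [-0.17  0.05  1.87  0.    1.2  -0.17] open 0.0323 F [ 1.1  0.1 -2.4]
shift mm [144.8 260.9   7.8] turn [ 0.1 -0.7 -0.1] ->yaw 0
t 5.4 tcp [0.4717 0.0062 0.1255] yaw -0.1 tilt z [ 0.012 -0.002 -1.   ] j [-0.17  0.05  1.87  0.    1.2  -0.17] open 0.0323 F [ 1.1  0.1 -2.4]
shift mm [144.8 260.9   7.8] turn [ 0.1 -0.7 -0. ] ->yaw -0.12930350794459497
```

View pics/w6.png

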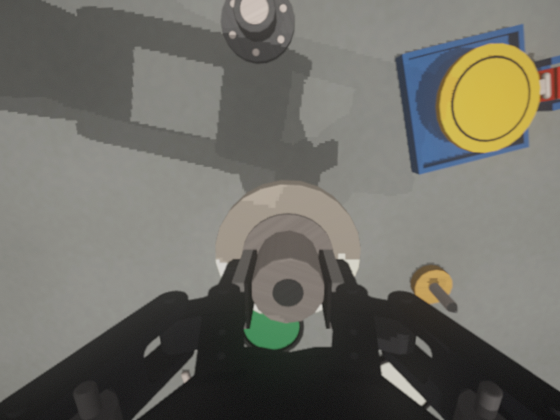

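Call:
step_arm(
  commands=[
    [[0.148,0.261,0,0,0,0,20],[0.148,0.261,0,0,0,0,20],[0.148,0.261,0,0,0,0,20],[0.148,0.261,0,0,0,0,20],[0.148,0.261,0,0,0,0,20],[0.148,0.261,0,0,0,0,20],[0.148,0.261,0,0,0,0,20],[0.148,0.261,0,0,0,0,20],[0.148,0.261,0,0,0,0,20]],
  ],
)

```text
time_s: 6.35
tcp_pos: [0.6127, -0.2527, 0.1173]
tcp_rot: [-0.002, 1.0, -0.001, -0.002]
ft_force: [1.3, 0.5, -2.6]
opening: 0.0324
```

```bash
python3 - <<'E'
from h import *
go((.616,-.255,.0),0)
s=arm.state();p,d=snapshot('wrist');cv2.imwrite('pics/w7.png',p[:,:,::-1])
print(proj('wrist',[[.616,-.255,.005]],s))
p,d=snapshot('top');cv2.imwrite('pics/t7.png',p[:,:,::-1])
E
```

```text
t 6.35 tcp [ 0.6127 -0.2527  0.1173] yaw -0.1 tilt z [-0.005  0.003 -1.   ] j [-0.52  0.46  1.38  0.    1.31 -0.52] open 0.0324 F [ 1.3  0.5 -2.6]
shift mm [  3.8   2.6 117.2] turn [-0.2  0.3 -0.1] ->yaw 0
[[291.03354304 200.34365342]]
```

View pics/w7.png

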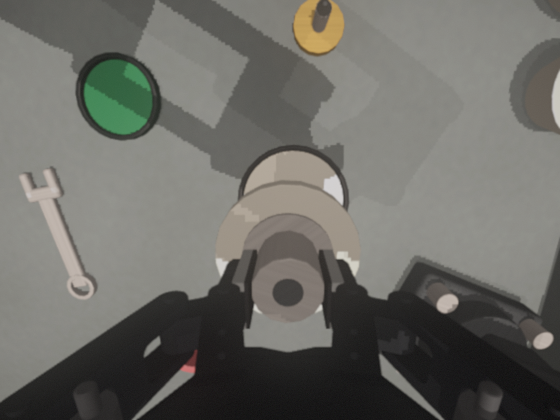

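Call:
step_arm(
  commands=[
    [[0.004,0.002,0.04,0,0,0,20],[0.004,0.002,0.08,0,0,0,20],[0.004,0.002,0.1,0,0,0,20],[0.004,0.002,0.105,0,0,0,20],[0.004,0.002,0.105,0,0,0,20],[0.004,0.002,0.105,0,0,0,20]],
  ],
)

```text
time_s: 7.05
tcp_pos: [0.6202, -0.2569, 0.0172]
tcp_rot: [0.001, 1.0, -0.001, 0.002]
ft_force: [-0.0, 0.0, -2.8]
opening: 0.0324
```

```bash
python3 - <<'E'
from h import *
go((.617,-.255,-.004),0)
s=arm.state();p,d=snapshot('wrist');cv2.imwrite('pics/w8.png',p[:,:,::-1])
p,d=snapshot('scene');cv2.imwrite('pics/s8.png',cv2.resize(p[150:270,110:270,::-1],(800,600),interpolation=cv2.INTER_CUBIC))
E
```

```text
t 7.05 tcp [ 0.6202 -0.2569  0.0172] yaw -0.1 tilt z [ 0.003 -0.002 -1.   ] j [-0.52  0.58  1.42  0.    1.13 -0.52] open 0.0324 F [-0.   0.  -2.8]
shift mm [-3.3 -1.9 21.2] turn [ 0.1 -0.2 -0.1] ->yaw 0
```

View pics/w8.png

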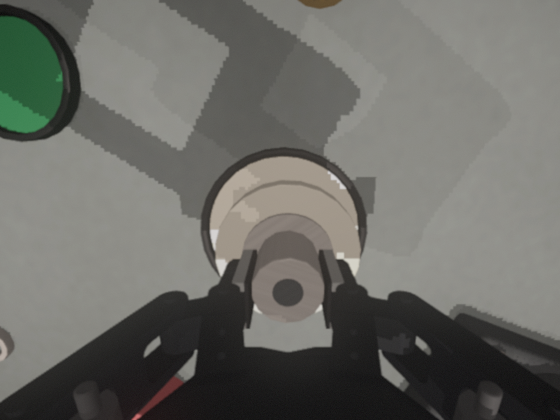

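View pics/s8.png

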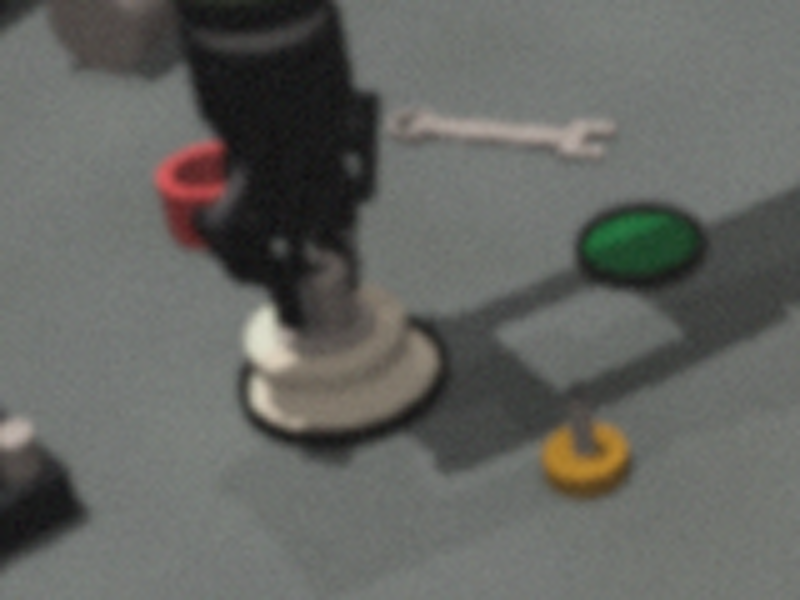

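Above the tray: its rim spans x 202–367 and the wheel x 215–360, so the wheel is about 2–3 mm too far in +x. I'll correct that and lower it.

Call:
step_arm(
  commands=[
    [[-0.003,-0.002,0.004,0,0,0,20],[-0.003,-0.002,0.01,0,0,0,20],[-0.003,-0.002,0.015,0,0,0,20],[-0.003,-0.002,0.017,0,0,0,20],[-0.003,-0.002,0.017,0,0,0,20],[-0.003,-0.002,0.017,0,0,0,20]],
  ],
)

```text
time_s: 7.75
tcp_pos: [0.6157, -0.2545, -0.0023]
tcp_rot: [-0.0, 1.0, -0.001, -0.0]
ft_force: [0.9, 0.5, -1.8]
opening: 0.0323
```

Call:
step_arm(
  commands=[
    [[0,0,0.002,0,0,0,20],[0,0,0.003,0,0,0,20],[0,0,0.003,0,0,0,20]],
  ],
)

```text
time_s: 8.05
tcp_pos: [0.6163, -0.2548, -0.0037]
tcp_rot: [0.0, 1.0, -0.001, 0.001]
ft_force: [-3.2, 1.0, 4.7]
opening: 0.0326
```

Contact (+4.7 N). Opening gradually, then rising.

Call:
step_arm(
  commands=[
    [[0,0,0,0,0,0,45],[0,0,0,0,0,0,60],[0,0,0,0,0,0,80],[0,0,0,0,0,0,80],[0,0,-0.05,0,0,0,80],[0,0,-0.1,0,0,0,80],[0,0,-0.14,0,0,0,80],[0,0,-0.14,0,0,0,80]],
  ],
)

```text
time_s: 8.85
tcp_pos: [0.6209, -0.2574, 0.1441]
tcp_rot: [0.004, 1.0, -0.001, 0.007]
ft_force: [0.7, -0.7, 0.6]
opening: 0.0684
```

```bash
python3 - <<'E'
from h import *
for y in(0,-30,60,90):go((.507,-.41,.13),y)
s=arm.state();p,d=snapshot('wrist');p=p[:,:,::-1].copy();cv2.imwrite('pics/w9.png',p)
p,d=snapshot('scene');p=p[:,:,::-1].copy();cv2.imwrite('pics/s9.png',cv2.resize(p[150:270,110:270],(800,600),interpolation=cv2.INTER_CUBIC))
x,y=proj('wrist',[[.616,-.255,.01]],s)[0];print(x,y)
E
```

```text
t 8.85 tcp [ 0.6209 -0.2574  0.1441] yaw -0.1 tilt z [ 0.014 -0.008 -1.   ] j [-0.52  0.44  1.35  0.    1.33 -0.52] open 0.0684 F [ 0.7 -0.7  0.6]
shift mm [-113.8  152.7   13.7] turn [ 0.5 -0.8 -0.1] ->yaw 0
t 8.85 tcp [ 0.6209 -0.2574  0.1441] yaw -0.1 tilt z [ 0.014 -0.008 -1.   ] j [-0.52  0.44  1.35  0.    1.33 -0.52] open 0.0684 F [ 0.7 -0.7  0.6]
shift mm [-113.8  152.7   13.7] turn [ 0.2 -0.9 29.9] ->yaw -30
t 8.85 tcp [ 0.6209 -0.2574  0.1441] yaw -0.1 tilt z [ 0.014 -0.008 -1.   ] j [-0.52  0.44  1.35  0.    1.33 -0.52] open 0.0684 F [ 0.7 -0.7  0.6]
shift mm [-113.8  152.7   13.7] turn [  0.8  -0.5 -60.1] ->yaw 60
t 8.85 tcp [ 0.6209 -0.2574  0.1441] yaw -0.1 tilt z [ 0.014 -0.008 -1.   ] j [-0.52  0.44  1.35  0.    1.33 -0.52] open 0.0684 F [ 0.7 -0.7  0.6]
shift mm [-113.8  152.7   13.7] turn [-0.3 -1.  89.9] ->yaw -90
280.9928886773355 189.96640089860492
```

View pics/w9.png

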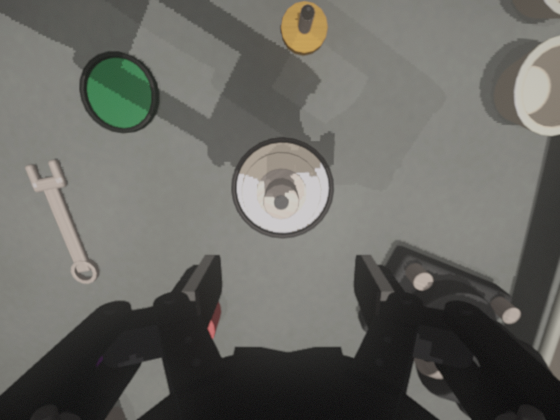

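View pics/s9.png

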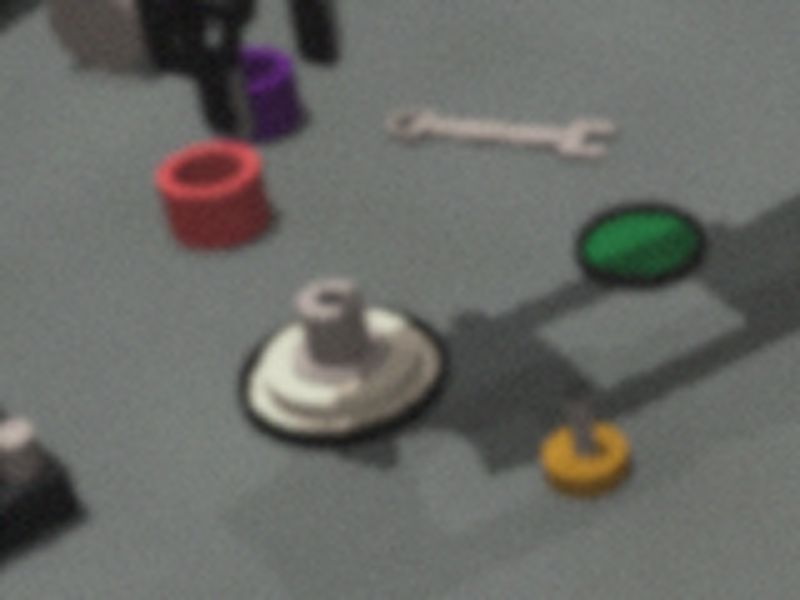

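The wheel is seated within the rim and the hub is upright. Next is the pink cup.

Call:
step_arm(
  commands=[
    [[-0.11,0.155,0.014,0,0,30,100],[-0.11,0.155,0.014,0,0,30,100],[-0.11,0.155,0.014,0,0,30,100],[-0.11,0.155,0.014,0,0,30,100],[-0.11,0.155,0.014,0,0,30,100],[-0.11,0.155,0.014,0,0,30,100],[-0.11,0.155,0.014,0,0,30,100]],
  ],
)

```text
time_s: 9.65
tcp_pos: [0.5051, -0.4076, 0.1192]
tcp_rot: [-0.001, 0.966, -0.259, -0.001]
ft_force: [-0.2, 0.2, 0.4]
opening: 0.0856
```

```bash
python3 - <<'E'
from h import *
s=arm.state();p,d=snapshot('wrist');p=p[:,:,::-1].copy();cv2.imwrite('pics/w10.png',p)
go((.507,-.410,-.022),-30)
c=proj('wrist',[[.507,-.41,.04]],s)[0];print(c)
print(locate('wrist',p,tuple(c.astype(int)),red,[(.03,0.),(.03,.04)],s,win=90))
p,d=snapshot('top');p=p[:,:,::-1].copy();cv2.imwrite('pics/t10.png',p)
print(locate('top',p,(369,178),white,[(.042,0.005),(.042,.019)],win=28))
cv2.imwrite('pics/t10c.png',cv2.resize(p[140:280,300:480],(771,600),interpolation=cv2.INTER_CUBIC))
E
```

```text
t 9.7 tcp [ 0.5056 -0.4076  0.1197] yaw -30.0 tilt z [-0.001  0.002 -1.   ] j [-0.81  0.43  1.42  0.    1.3  -0.29] open 0.0855 F [ 0.1  0.8 -0.5]
shift mm [  2.7   1.6 141.7] turn [-0.1  0.1 -0. ] ->yaw -30
[290.1520053  208.02397126]
(array([ 0.5088, -0.4114]), array([292.4, 204.7]), 'area', 3488.0, 'model', 3586)
(array([ 0.6151, -0.2523]), array([368.9, 178.4]), 'area', 855.0, 'model', 643)
```

View pics/w10.png

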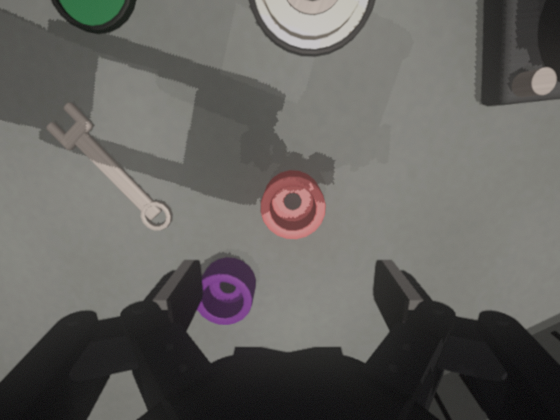

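View pics/t10c.png

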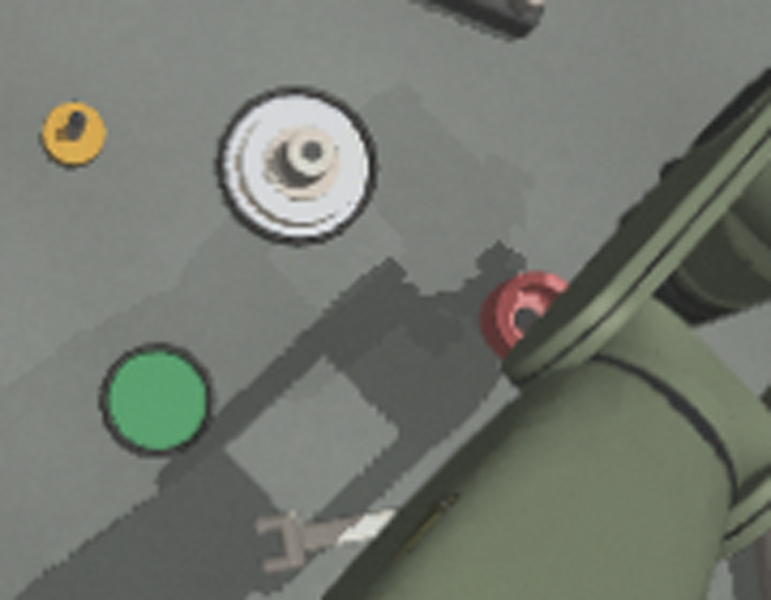

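Wrist picture: pink cup centred at (292,205), consistent with (0.508, −0.411). The purple look-alike at (225,290) is over 10 cm from the finger path. Descending.

Call:
step_arm(
  commands=[
    [[0.003,0.002,0.05,0,0,0,100],[0.004,0.002,0.1,0,0,0,100],[0.004,0.002,0.13,0,0,0,100],[0.004,0.002,0.14,0,0,0,100],[0.004,0.002,0.14,0,0,0,100]],
  ],
)

```text
time_s: 10.25
tcp_pos: [0.5073, -0.4109, -0.021]
tcp_rot: [-0.001, 0.966, -0.259, -0.002]
ft_force: [-0.2, 0.1, 0.6]
opening: 0.0853
```

```bash
python3 - <<'E'
from h import *
go((.508,-.411,-.022),-30)
s=arm.state();p,d=snapshot('wrist');p=p[:,:,::-1].copy();cv2.imwrite('pics/w11.png',p)
E
```

```text
t 10.25 tcp [ 0.5073 -0.4109 -0.021 ] yaw -30.0 tilt z [-0.003  0.003 -1.   ] j [-0.81  0.61  1.48  0.    1.06 -0.29] open 0.0853 F [-0.2  0.1  0.6]
shift mm [ 0.6 -0.3  1. ] turn [-0.1  0.2 -0. ] ->yaw -30
```

View pics/w11.png

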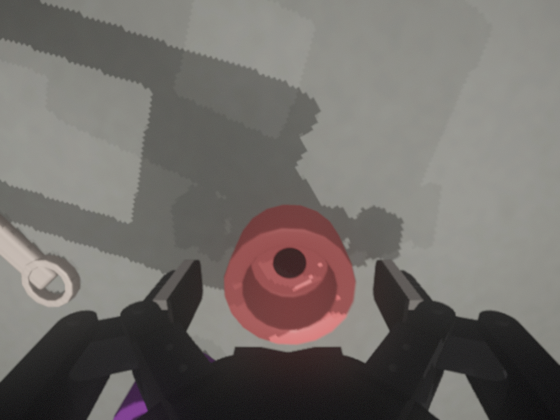

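The cup is centred between the pads. Closing.

Call:
step_arm(
  commands=[
    [[0,0,0,0,0,0,55],[0,0,0,0,0,0,55],[0,0,0,0,0,0,55],[0,0,0,0,0,0,55],[0,0,0,0,0,0,55]],
  ],
  force=50,
)

```text
time_s: 10.8
tcp_pos: [0.5099, -0.415, -0.0154]
tcp_rot: [0.002, 0.966, -0.26, 0.003]
ft_force: [-0.1, 0.9, 5.8]
opening: 0.0586
```

Call:
step_arm(
  commands=[
    [[0,0,-0.02,0,0,0,55],[0,0,-0.06,0,0,0,55],[0,0,-0.11,0,0,0,55],[0,0,-0.16,0,0,0,55],[0,0,-0.16,0,0,0,55]],
  ],
  force=50,
)

```text
time_s: 11.3
tcp_pos: [0.5128, -0.4183, 0.1529]
tcp_rot: [0.005, 0.966, -0.26, 0.009]
ft_force: [0.3, -2.0, 0.1]
opening: 0.0585
```

```bash
python3 - <<'E'
from h import *
for y in(0,30,60):go((.5115,.4345,.15),y)
s=arm.state();p,d=snapshot('wrist');p=p[:,:,::-1].copy();cv2.imwrite('pics/w12.png',p)
E
```

```text
t 11.3 tcp [ 0.5128 -0.4183  0.1529] yaw -30.1 tilt z [ 0.014 -0.015 -1.   ] j [-0.81  0.41  1.38  0.    1.34 -0.29] open 0.0585 F [ 0.3 -2.   0.1]
shift mm [-429.3 -736.8  -10.1] turn [  0.6  -1.  -30.1] ->yaw 0
t 11.3 tcp [ 0.5128 -0.4183  0.1529] yaw -30.1 tilt z [ 0.014 -0.015 -1.   ] j [-0.81  0.41  1.38  0.    1.34 -0.29] open 0.0585 F [ 0.3 -2.   0.1]
shift mm [-429.3 -736.8  -10.1] turn [  0.9  -0.9 -60.1] ->yaw 30
t 11.3 tcp [ 0.5128 -0.4183  0.1529] yaw -30.1 tilt z [ 0.014 -0.015 -1.   ] j [-0.81  0.41  1.38  0.    1.34 -0.29] open 0.0585 F [ 0.3 -2.   0.1]
shift mm [-429.3 -736.8  -10.1] turn [-0.6 -1.2 89.9] ->yaw -120
```

View pics/w12.png

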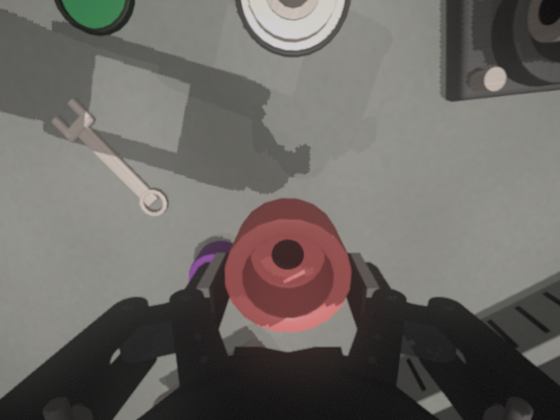

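Held (58.6 mm, cup level). The arm gave about 6 mm on closing, so I'll use the measured z of −0.0154 as the cup's reference. Crossing to the pink tray now.

Call:
step_arm(
  commands=[
    [[-0.427,-0.732,0,0,0,-60,55],[-0.427,-0.732,0,0,0,-60,55],[-0.427,-0.732,0,0,0,-60,55],[-0.427,-0.732,0,0,0,-60,55],[-0.427,-0.732,0,0,0,-60,55],[-0.427,-0.732,0,0,0,-60,55],[-0.427,-0.732,0,0,0,-60,55],[-0.427,-0.732,0,0,0,-60,55],[-0.427,-0.732,0,0,0,-60,55],[-0.427,-0.732,0,0,0,-60,55],[-0.427,-0.732,0,0,0,-60,55],[-0.427,-0.732,0,0,0,-60,55]],
  ],
)

```text
time_s: 12.55
tcp_pos: [0.5051, 0.1888, 0.1398]
tcp_rot: [-0.0, 0.966, 0.258, -0.001]
ft_force: [1.2, -0.3, -1.1]
opening: 0.0585
```

```bash
python3 - <<'E'
from h import *
go((.5115,.4345,.13),30)
E
```

```text
t 12.55 tcp [0.5051 0.1888 0.1398] yaw 29.9 tilt z [-0.002 -0.    -1.   ] j [ 0.2   0.19  1.69 -0.    1.27 -0.32] open 0.0585 F [ 1.2 -0.3 -1.1]
shift mm [ 127.9 -209.9    9.7] turn [-0.   0.1 -0.1] ->yaw 30
```

Call:
step_arm(
  commands=[
    [[0.126,-0.203,0,0,0,0,55],[0.126,-0.203,0,0,0,0,55],[0.126,-0.203,0,0,0,0,55],[0.126,-0.203,0,0,0,0,55],[0.126,-0.203,0,0,0,0,55],[0.126,-0.203,0,0,0,0,55],[0.126,-0.203,0,0,0,0,55],[0.126,-0.203,0,0,0,0,55]],
  ],
)

```text
time_s: 13.35
tcp_pos: [0.5141, 0.4244, 0.1397]
tcp_rot: [0.001, 0.966, 0.257, -0.001]
ft_force: [0.4, 0.4, -2.5]
opening: 0.0584
```

```bash
python3 - <<'E'
from h import *
go((.5115,.4345,.01),30)
s=arm.state();p,d=snapshot('wrist');p=p[:,:,::-1].copy();cv2.imwrite('pics/w13.png',p)
print(proj('wrist',[[.5115,.4345,.005]],s))
a=np.linspace(0,2*np.pi,60)
q=proj('wrist',np.c_[.5115+.056*np.cos(a)*44/56,.4345+.044*np.sin(a),0*a+.011],s);print(q.min(0),q.max(0))
E
```

```text
t 13.35 tcp [0.5141 0.4244 0.1397] yaw 29.8 tilt z [-0.002 -0.002 -1.   ] j [ 0.56  0.45  1.35 -0.    1.35  0.04] open 0.0584 F [ 0.4  0.4 -2.5]
shift mm [  3.1 -10.2 129.6] turn [ 0.   0.1 -0.2] ->yaw 30
[[290.69938904 183.79864343]]
[249.30371517 142.51516654] [332.19047551 224.13238256]
```

View pics/w13.png

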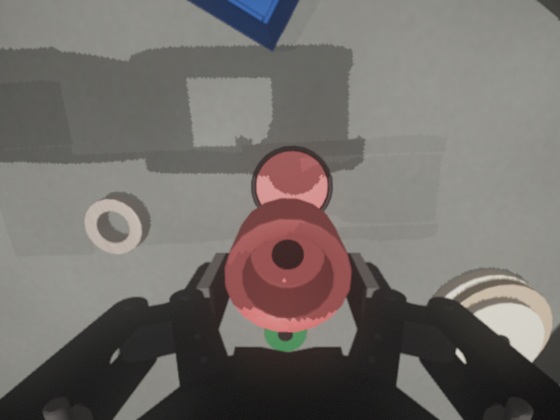

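Call:
step_arm(
  commands=[
    [[0.003,-0.009,0.04,0,0,0,55],[0.003,-0.009,0.09,0,0,0,55],[0.003,-0.009,0.115,0,0,0,55],[0.003,-0.009,0.115,0,0,0,55],[0.003,-0.009,0.115,0,0,0,55],[0.003,-0.009,0.115,0,0,0,55]],
  ],
)

```text
time_s: 14.0
tcp_pos: [0.5153, 0.4358, 0.0291]
tcp_rot: [-0.001, 0.966, 0.257, 0.003]
ft_force: [-0.1, 1.4, -0.4]
opening: 0.0584
```

```bash
python3 - <<'E'
from h import *
go((.512,.434,-.01),30)
s=arm.state();p,d=snapshot('wrist');p=p[:,:,::-1].copy();cv2.imwrite('pics/w14.png',p)
a=np.linspace(0,2*np.pi,60)
for c in((.512,.434),(.513,.432)):
  q=proj('wrist',np.c_[c[0]+.044*np.cos(a),c[1]+.044*np.sin(a),0*a+.011],s);print(q.min(0),q.max(0))
p,d=snapshot('scene');p=p[:,:,::-1].copy();cv2.imwrite('pics/s14.png',cv2.resize(p[180:300,370:530],(800,600),interpolation=cv2.INTER_CUBIC))
E
```

```text
t 14.0 tcp [0.5153 0.4358 0.0291] yaw 29.8 tilt z [ 0.005  0.003 -1.   ] j [0.57 0.57 1.41 0.   1.15 0.05] open 0.0584 F [-0.1  1.4 -0.4]
shift mm [-4.  -0.  39.1] turn [-0.  -0.3 -0.2] ->yaw 30
[220.28337771 167.28363813] [344.50772772 284.52332024]
[220.312165   170.62572998] [344.15566146 287.14066177]
```

View pics/w14.png

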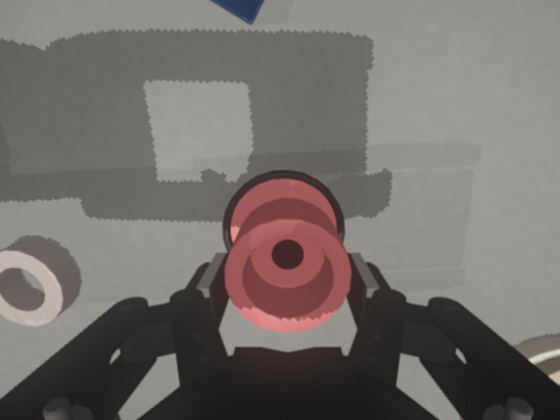

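View pics/s14.png

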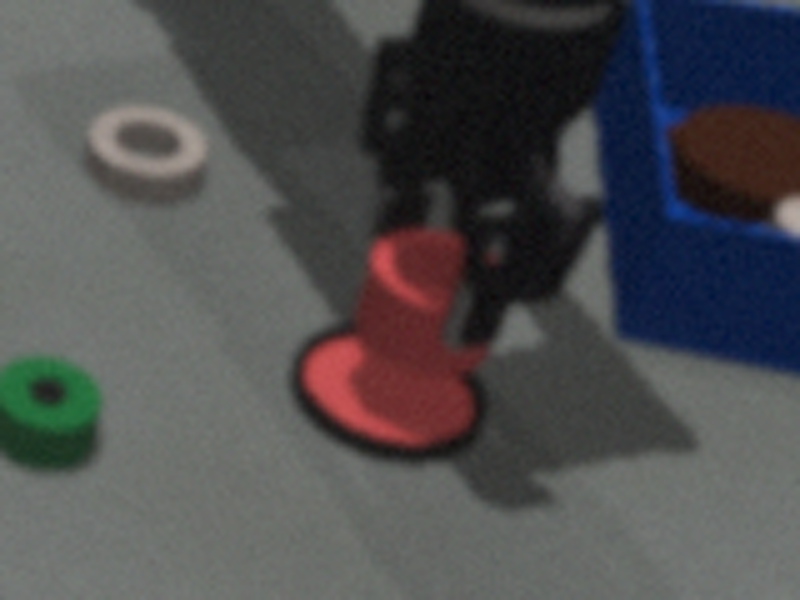

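Call:
step_arm(
  commands=[
    [[-0.003,0.001,0.015,0,0,0,55],[-0.003,0.001,0.027,0,0,0,55],[-0.003,0.001,0.031,0,0,0,55],[-0.003,0.001,0.033,0,0,0,55],[-0.003,0.001,0.033,0,0,0,55]],
  ],
)

```text
time_s: 14.6
tcp_pos: [0.5103, 0.4325, -0.008]
tcp_rot: [0.0, 0.966, 0.258, -0.001]
ft_force: [-0.3, 0.5, -1.5]
opening: 0.0584
```

Call:
step_arm(
  commands=[
    [[0,0,0.001,0,0,0,55],[0,0,0.002,0,0,0,55],[0,0,0.002,0,0,0,55]],
  ],
)

```text
time_s: 14.9
tcp_pos: [0.5109, 0.4329, -0.0089]
tcp_rot: [-0.0, 0.966, 0.258, 0.0]
ft_force: [-0.5, 0.0, -1.1]
opening: 0.0587
```

Call:
step_arm(
  commands=[
    [[0.001,0,0.001,0,0,0,55],[0.001,0,0.002,0,0,0,55],[0.001,0,0.002,0,0,0,55]],
  ],
)

```text
time_s: 15.2
tcp_pos: [0.512, 0.4336, -0.0103]
tcp_rot: [-0.0, 0.966, 0.258, 0.0]
ft_force: [-0.5, -0.3, 2.8]
opening: 0.0586
```

Contact. Release gently and rise.

Call:
step_arm(
  commands=[
    [[0,0,0,0,0,0,72],[0,0,0,0,0,0,80],[0,0,0,0,0,0,90],[0,0,0,0,0,0,100],[0,0,0,0,0,0,100],[0,0,-0.03,0,0,0,100],[0,0,-0.08,0,0,0,100],[0,0,-0.13,0,0,0,100],[0,0,-0.13,0,0,0,100],[0,0,-0.13,0,0,0,100]],
  ],
)

```text
time_s: 16.2
tcp_pos: [0.5132, 0.4343, 0.1219]
tcp_rot: [-0.001, 0.966, 0.258, 0.003]
ft_force: [-0.1, -0.2, -0.5]
opening: 0.0855
```

```bash
python3 - <<'E'
from h import *
for y in(0,30):go((.5915,.281,.12),y)
s=arm.state();p,d=snapshot('wrist');p=p[:,:,::-1].copy();cv2.imwrite('pics/w15.png',p)
c=proj('wrist',[[.512,.434,.04]],s)[0]
print(c,locate('wrist',p,tuple(c.astype(int)),red,[(.03,.005),(.03,.045)],s,win=90))
c=proj('wrist',[[.5915,.281,.028]],s)[0];print(c)
print(locate('wrist',p,tuple(c.astype(int)),green,[(.025,0),(.025,.028)],s,win=60))
E
```

```text
t 16.2 tcp [0.5132 0.4343 0.1219] yaw 29.9 tilt z [ 0.005  0.003 -1.   ] j [ 0.57  0.47  1.36 -0.    1.31  0.05] open 0.0855 F [-0.1 -0.2 -0.5]
shift mm [ -8.4 172.    1.8] turn [-0.1 -0.3 29.9] ->yaw 0
t 16.2 tcp [0.5132 0.4343 0.1219] yaw 29.9 tilt z [ 0.005  0.003 -1.   ] j [ 0.57  0.47  1.36 -0.    1.31  0.05] open 0.0855 F [-0.1 -0.2 -0.5]
shift mm [ -8.4 172.    1.8] turn [-0.  -0.3 -0.1] ->yaw 30
[286.09315362 205.45389801] (array([0.5095, 0.4384]), array([286.1, 198.3]), 'area', 4590.0, 'model', 3666)
[279.8821205  349.57693812]
(array([0.5925, 0.2831]), array([281.7, 340.7]), 'area', 786.0, 'model', 1876)
```

View pics/w15.png

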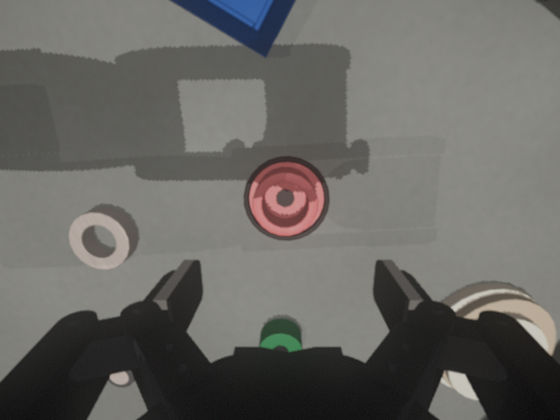

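Cup seated centrally in the pink tray (285,198). Next is the green wheel.

Call:
step_arm(
  commands=[
    [[-0.007,0.171,0.002,0,0,0,100],[-0.007,0.171,0.002,0,0,0,100],[-0.007,0.171,0.002,0,0,0,100],[-0.007,0.171,0.002,0,0,0,100],[-0.007,0.171,0.002,0,0,0,100],[-0.007,0.171,0.002,0,0,0,100]],
  ],
)

```text
time_s: 16.85
tcp_pos: [0.5892, 0.2809, 0.1145]
tcp_rot: [-0.0, 0.966, 0.257, -0.002]
ft_force: [-0.4, 0.1, -0.6]
opening: 0.0855
```

```bash
python3 - <<'E'
from h import *
s=arm.state();p,d=snapshot('wrist');p=p[:,:,::-1].copy();cv2.imwrite('pics/w16.png',p)
go((.5925,.281,-.026),30)
c=proj('wrist',[[.5925,.281,.028]],s)[0];print(c)
print(locate('wrist',p,tuple(c.astype(int)),green,[(.025,0),(.025,.028)],s,win=60))
p,d=snapshot('top');p=p[:,:,::-1].copy();cv2.imwrite('pics/t16.png',p)
print(locate('top',p,(141,212),red,[(.039,.005)],win=28))
cv2.imwrite('pics/t16c.png',cv2.resize(p[140:260,90:250],(800,600),interpolation=cv2.INTER_CUBIC))
E
```

```text
t 16.9 tcp [0.5891 0.2818 0.115 ] yaw 29.9 tilt z [-0.004 -0.    -1.   ] j [ 0.31  0.44  1.41  0.    1.29 -0.21] open 0.085 F [-0.9 -0.1  0. ]
shift mm [  3.    2.6 141. ] turn [-0.1  0.2 -0.1] ->yaw 30
[291.3351301  206.19873547]
(array([0.5934, 0.2792]), array([291.2, 205.4]), 'area', 2222.0, 'model', 2366)
None
```

View pics/w16.png

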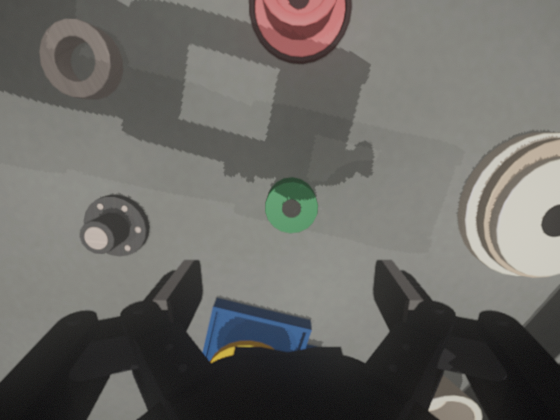

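View pics/t16c.png

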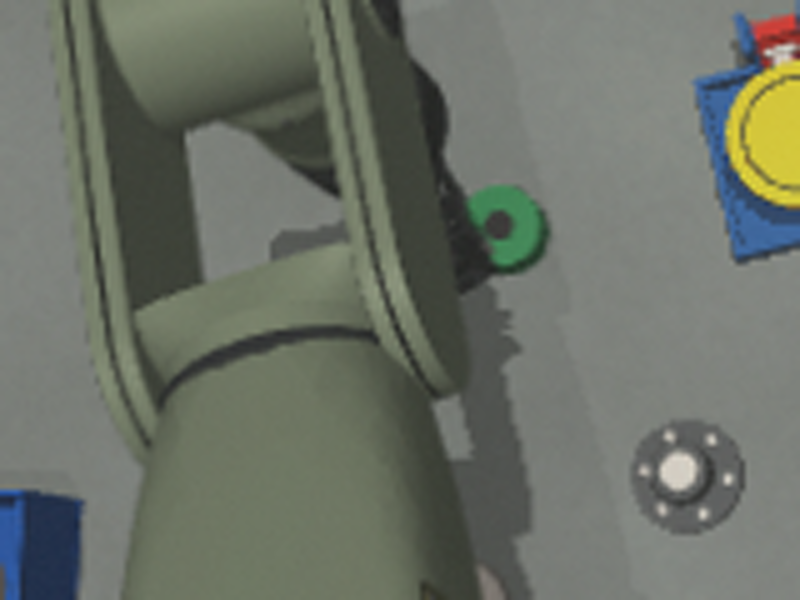

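Call:
step_arm(
  commands=[
    [[0.003,0.004,0.05,0,0,0,100],[0.003,0.004,0.1,0,0,0,100],[0.003,0.004,0.13,0,0,0,100],[0.003,0.004,0.14,0,0,0,100],[0.003,0.004,0.14,0,0,0,100],[0.003,0.004,0.14,0,0,0,100]],
  ],
)

```text
time_s: 17.55
tcp_pos: [0.5966, 0.2808, -0.0212]
tcp_rot: [-0.0, 0.966, 0.258, 0.002]
ft_force: [0.9, -0.0, -0.6]
opening: 0.0855
```

```bash
python3 - <<'E'
from h import *
go((.593,.280,-.026),30)
s=arm.state();p,d=snapshot('wrist');p=p[:,:,::-1].copy();cv2.imwrite('pics/w17.png',p)
E
```

```text
t 17.55 tcp [ 0.5966  0.2808 -0.0212] yaw 29.9 tilt z [ 0.003  0.001 -1.   ] j [ 0.31  0.62  1.47  0.    1.06 -0.21] open 0.0855 F [ 0.9 -0.  -0.6]
shift mm [-3.6 -1.1  4.8] turn [ 0.  -0.2 -0.1] ->yaw 30
```

View pics/w17.png

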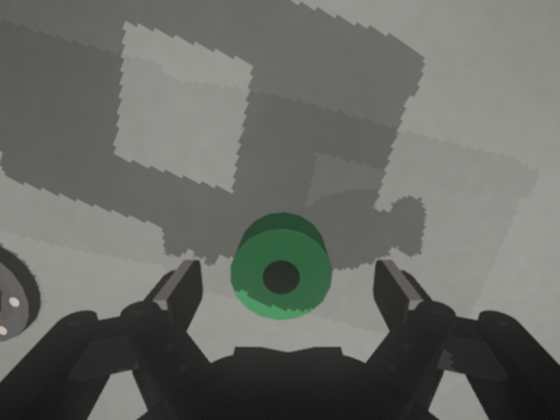

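Call:
step_arm(
  commands=[
    [[-0.003,-0.001,0.005,0,0,0,100],[-0.003,-0.001,0.005,0,0,0,100],[-0.003,-0.001,0.005,0,0,0,45],[-0.003,-0.001,0.005,0,0,0,45],[-0.003,-0.001,0.005,0,0,0,45],[-0.003,-0.001,0.005,0,0,0,45],[-0.003,-0.001,0.005,0,0,0,45],[-0.003,-0.001,0.005,0,0,0,45]],
  ],
  force=40,
)

```text
time_s: 18.4
tcp_pos: [0.5929, 0.279, -0.0274]
tcp_rot: [-0.0, 0.966, 0.258, 0.001]
ft_force: [-0.7, -0.8, 4.1]
opening: 0.0477
```

Call:
step_arm(
  commands=[
    [[0,0,-0.02,0,0,0,45],[0,0,-0.06,0,0,0,45],[0,0,-0.11,0,0,0,45],[0,0,-0.16,0,0,0,45],[0,0,-0.16,0,0,0,45],[0,0,-0.16,0,0,0,45]],
  ],
)

```text
time_s: 19.0
tcp_pos: [0.5931, 0.2792, 0.1335]
tcp_rot: [-0.0, 0.966, 0.258, 0.002]
ft_force: [0.3, -0.6, -1.3]
opening: 0.0481
```

```bash
python3 - <<'E'
from h import *
for y in(30,0):go((.4515,-.154,.14),y)
s=arm.state();p,d=snapshot('wrist');p=p[:,:,::-1].copy();cv2.imwrite('pics/w18.png',p)
p,d=snapshot('top');p=p[:,:,::-1].copy();cv2.imwrite('pics/t18.png',p)
p,d=snapshot('scene');p=p[:,:,::-1].copy();cv2.imwrite('pics/s18.png',cv2.resize(p[150:300,300:500],(800,600),interpolation=cv2.INTER_CUBIC))
E
```

```text
t 19.0 tcp [0.5931 0.2792 0.1335] yaw 29.9 tilt z [ 0.003  0.001 -1.   ] j [ 0.31  0.43  1.39  0.    1.32 -0.21] open 0.0481 F [ 0.3 -0.6 -1.3]
shift mm [-338.4  305.2   -7.3] turn [ 0.  -0.2 -0.1] ->yaw 30
t 19.0 tcp [0.5931 0.2792 0.1335] yaw 29.9 tilt z [ 0.003  0.001 -1.   ] j [ 0.31  0.43  1.39  0.    1.32 -0.21] open 0.0481 F [ 0.3 -0.6 -1.3]
shift mm [-338.4  305.2   -7.3] turn [-0.  -0.2 29.9] ->yaw 0
```

View pics/w18.png

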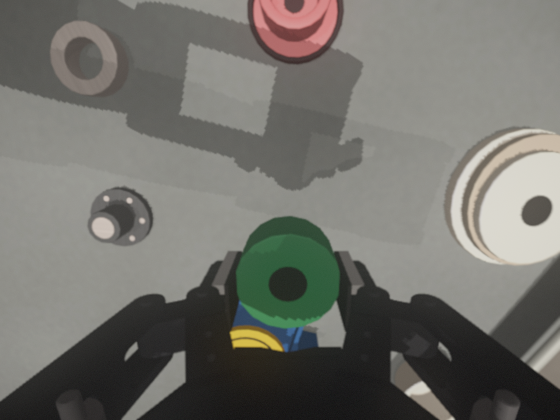

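View pics/s18.png

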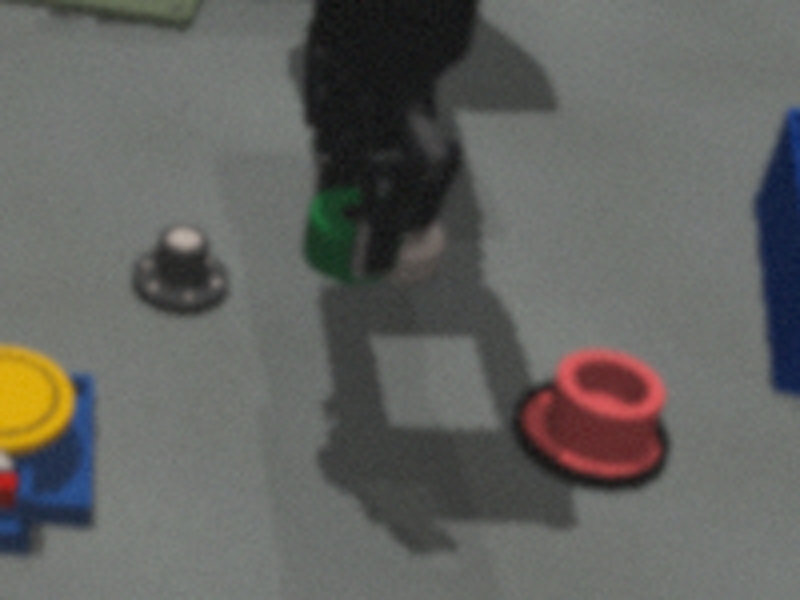

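Green wheel held level, with the cup upright in its tray. Moving to the green tray.

Call:
step_arm(
  commands=[
    [[-0.338,0.305,0,0,0,30,45],[-0.338,0.305,0,0,0,30,45],[-0.338,0.305,0,0,0,30,45],[-0.338,0.305,0,0,0,30,45],[-0.338,0.305,0,0,0,30,45],[-0.338,0.305,0,0,0,30,45],[-0.338,0.305,0,0,0,30,45],[-0.338,0.305,0,0,0,30,45],[-0.338,0.305,0,0,0,30,45],[-0.338,0.305,0,0,0,30,45],[-0.338,0.305,0,0,0,30,45],[-0.338,0.305,0,0,0,30,45]],
  ],
)

```text
time_s: 20.35
tcp_pos: [0.4502, -0.1526, 0.1305]
tcp_rot: [-0.001, 1.0, -0.001, -0.001]
ft_force: [-0.2, 0.9, -1.6]
opening: 0.0478
```

```bash
cat >> h.py <<'E'
def ring(c,r,z,s):
    a=np.linspace(0,2*np.pi,60)
    q=proj('wrist',np.c_[c[0]+r*np.cos(a),c[1]+r*np.sin(a),0*a+z],s);print('ring cols',q[:,0].min().round(1),q[:,0].max().round(1),'rows',q[:,1].min().round(1),q[:,1].max().round(1))
E
python3 - <<'E'
from h import *
go((.4515,-.154,.0),0)
s=arm.state();p,d=snapshot('wrist');p=p[:,:,::-1].copy();cv2.imwrite('pics/w19.png',p)
ring((.4515,-.154),.039,.011,s)
p,d=snapshot('top');p=p[:,:,::-1].copy();cv2.imwrite('pics/t19.png',p)
print(locate('top',p,(141,212),red,[(.039,.005)],win=28))
E
```

```text
t 20.35 tcp [ 0.4502 -0.1526  0.1305] yaw -0.1 tilt z [-0.002  0.002 -1.   ] j [-0.51  0.07  1.85  0.    1.23 -0.51] open 0.0478 F [-0.2  0.9 -1.6]
shift mm [  1.7   1.7 130.5] turn [-0.1  0.1 -0.1] ->yaw 0
ring cols 251.5 326.2 rows 160.0 232.8
(array([0.5127, 0.4377]), array([139.3, 212.1]), 'area', 558.0, 'model', 498)
```

View pics/w19.png

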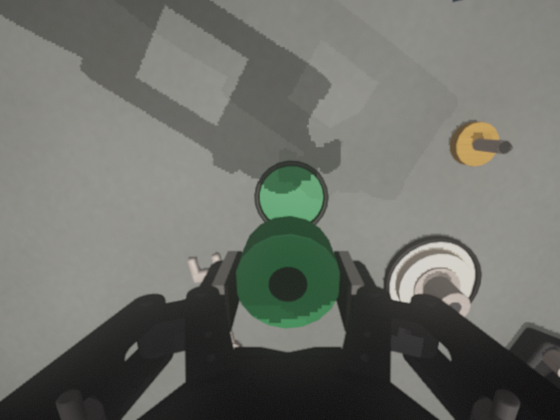

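View pics/t19.png

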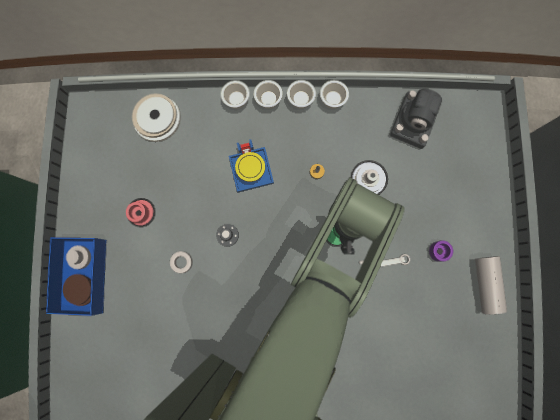

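Call:
step_arm(
  commands=[
    [[0.003,0.002,0.04,0,0,0,45],[0.003,0.002,0.09,0,0,0,45],[0.003,0.002,0.115,0,0,0,45],[0.003,0.002,0.12,0,0,0,45],[0.003,0.002,0.12,0,0,0,45],[0.003,0.002,0.12,0,0,0,45]],
  ],
)

```text
time_s: 21.05
tcp_pos: [0.4558, -0.1562, 0.0135]
tcp_rot: [0.001, 1.0, -0.001, 0.002]
ft_force: [0.0, -0.5, -0.7]
opening: 0.0476
```

```bash

python3 - <<'E'
from h import *
go((.453,-.154,-.022),0)
s=arm.state();p,d=snapshot('wrist');p=p[:,:,::-1].copy();cv2.imwrite('pics/w20.png',p)
ring((.453,-.154),.039,.011,s)
E
```

```text
t 21.05 tcp [ 0.4558 -0.1562  0.0135] yaw -0.1 tilt z [ 0.003 -0.002 -1.   ] j [-0.51  0.25  1.92  0.    0.97 -0.51] open 0.0476 F [ 0.  -0.5 -0.7]
shift mm [-2.9 -2.3 35.5] turn [ 0.1 -0.2 -0.1] ->yaw 0
ring cols 223.3 342.4 rows 175.2 286.9
```

View pics/w20.png

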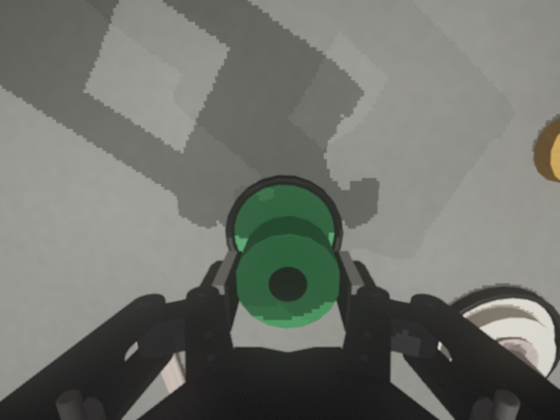

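Call:
step_arm(
  commands=[
    [[-0.002,-0.002,0.015,0,0,0,45],[-0.002,-0.002,0.025,0,0,0,45],[-0.002,-0.002,0.03,0,0,0,45],[-0.002,-0.002,0.031,0,0,0,45],[-0.002,-0.002,0.031,0,0,0,45]],
  ],
)

```text
time_s: 21.6
tcp_pos: [0.4522, -0.1541, -0.0189]
tcp_rot: [0.0, 1.0, -0.001, 0.0]
ft_force: [0.2, 0.6, -0.6]
opening: 0.0477
```

Call:
step_arm(
  commands=[
    [[0,0,0.001,0,0,0,45],[0,0,0.002,0,0,0,45],[0,0,0.002,0,0,0,45]],
  ],
)

```text
time_s: 21.9
tcp_pos: [0.452, -0.154, -0.021]
tcp_rot: [0.0, 1.0, -0.001, 0.0]
ft_force: [0.0, -0.3, -0.6]
opening: 0.048
```

Call:
step_arm(
  commands=[
    [[0.001,0,0.001,0,0,0,45],[0.001,0,0.002,0,0,0,45],[0.001,0,0.002,0,0,0,45]],
  ],
)

```text
time_s: 22.2
tcp_pos: [0.4533, -0.1541, -0.0225]
tcp_rot: [0.0, 1.0, -0.001, 0.0]
ft_force: [-1.4, 0.2, 4.2]
opening: 0.0478
```

Call:
step_arm(
  commands=[
    [[0,0,0,0,0,0,60],[0,0,0,0,0,0,70],[0,0,0,0,0,0,80],[0,0,0,0,0,0,80],[0,0,-0.03,0,0,0,80],[0,0,-0.08,0,0,0,80],[0,0,-0.13,0,0,0,80],[0,0,-0.13,0,0,0,80],[0,0,-0.13,0,0,0,80]],
  ],
)

```text
time_s: 23.1
tcp_pos: [0.4542, -0.1546, 0.1087]
tcp_rot: [0.001, 1.0, -0.001, 0.002]
ft_force: [-0.6, 0.6, -1.3]
opening: 0.0684
```

```bash

python3 - <<'E'
from h import *
for y in(0,30):go((.444,.168,.12),y)
s=arm.state();p,d=snapshot('wrist');p=p[:,:,::-1].copy();cv2.imwrite('pics/w21.png',p)
E
```

```text
t 23.1 tcp [ 0.4542 -0.1546  0.1087] yaw -0.1 tilt z [ 0.004 -0.002 -1.   ] j [-0.51  0.1   1.86 -0.    1.18 -0.51] open 0.0684 F [-0.6  0.6 -1.3]
shift mm [ -11.  -322.6  -12.1] turn [ 0.1 -0.2 -0.1] ->yaw 0
t 23.1 tcp [ 0.4542 -0.1546  0.1087] yaw -0.1 tilt z [ 0.004 -0.002 -1.   ] j [-0.51  0.1   1.86 -0.    1.18 -0.51] open 0.0684 F [-0.6  0.6 -1.3]
shift mm [ -11.  -322.6  -12.1] turn [  0.2  -0.2 -30.1] ->yaw 30
```

View pics/w21.png

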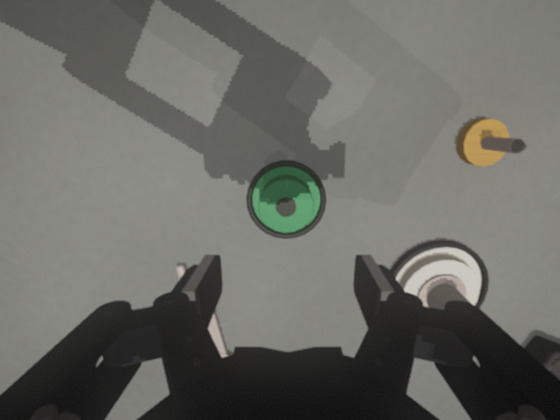

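Green wheel is down in its tray at (286,200). Next, the flange.

Call:
step_arm(
  commands=[
    [[-0.01,-0.321,-0.005,0,0,0,80],[-0.01,-0.321,-0.005,0,0,0,80],[-0.01,-0.321,-0.005,0,0,0,80],[-0.01,-0.321,-0.005,0,0,0,80],[-0.01,-0.321,-0.005,0,0,0,80],[-0.01,-0.321,-0.005,0,0,0,80],[-0.01,-0.321,-0.005,0,0,0,80],[-0.01,-0.321,-0.005,0,0,0,80],[-0.01,-0.321,-0.005,0,0,0,80],[-0.01,-0.321,-0.005,0,0,0,80]],
  ],
)

```text
time_s: 24.15
tcp_pos: [0.4428, 0.1658, 0.1106]
tcp_rot: [0.0, 1.0, -0.002, -0.001]
ft_force: [-0.3, 0.3, -0.8]
opening: 0.0686
```

```bash

python3 - <<'E'
from h import *
go((.444,.168,-.012),0)
s=arm.state();p,d=snapshot('wrist');p=p[:,:,::-1].copy();cv2.imwrite('pics/w22.png',p)
ring((.444,.168),.033,.010,s);ring((.444,.168),.017,.040,s)
p,d=snapshot('top');p=p[:,:,::-1].copy();cv2.imwrite('pics/t22.png',p)
cv2.imwrite('pics/t22c.png',cv2.resize(p[140:260,280:440],(800,600),interpolation=cv2.INTER_CUBIC))
E
```

```text
t 24.15 tcp [0.4428 0.1658 0.1106] yaw -0.2 tilt z [-0.003 -0.001 -1.   ] j [ 0.18  0.09  1.87 -0.    1.19  0.18] open 0.0686 F [-0.3  0.3 -0.8]
shift mm [  1.5  -2.3 122.6] turn [ 0.1  0.1 -0.2] ->yaw 0
ring cols 255.0 322.5 rows 164.5 230.2
ring cols 269.5 308.2 rows 187.6 224.9
```

View pics/w22.png

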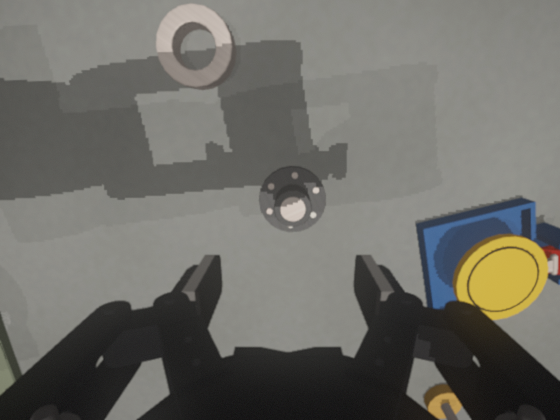

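View pics/t22c.png

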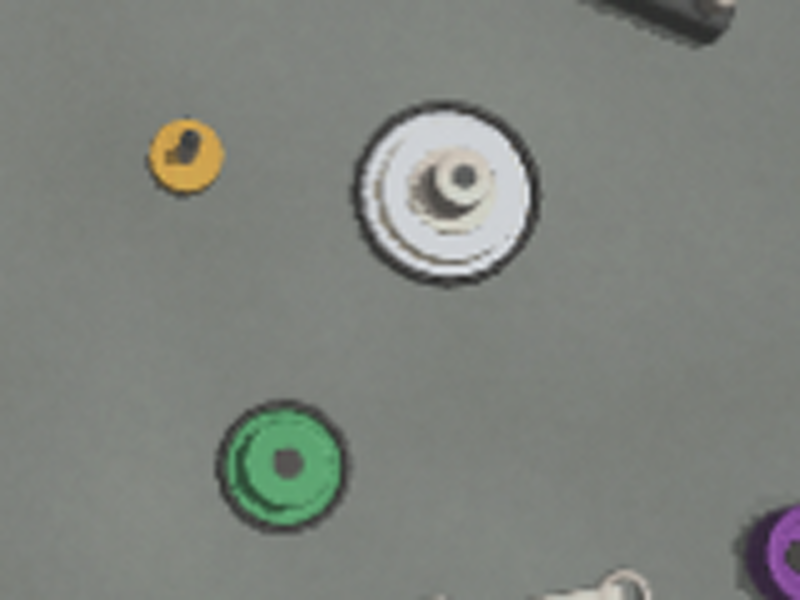

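Call:
step_arm(
  commands=[
    [[0.003,-0.002,0.05,0,0,0,80],[0.003,-0.002,0.09,0,0,0,80],[0.003,-0.002,0.11,0,0,0,80],[0.003,-0.002,0.11,0,0,0,80],[0.003,-0.002,0.11,0,0,0,80],[0.003,-0.002,0.11,0,0,0,80]],
  ],
)

```text
time_s: 24.85
tcp_pos: [0.4487, 0.169, 0.0036]
tcp_rot: [-0.0, 1.0, -0.002, 0.002]
ft_force: [0.7, -0.3, 0.7]
opening: 0.0683
```

```bash

python3 - <<'E'
from h import *
go((.4455,.168,-.016),0)
s=arm.state();p,d=snapshot('wrist');p=p[:,:,::-1].copy();cv2.imwrite('pics/w23.png',p)
ring((.4455,.168),.033,.010,s);ring((.4455,.168),.017,.040,s)
E
```

```text
t 24.85 tcp [0.4487 0.169  0.0036] yaw -0.2 tilt z [ 0.004  0.001 -1.   ] j [ 0.18  0.27  1.93 -0.    0.94  0.18] open 0.0683 F [ 0.7 -0.3  0.7]
shift mm [-3.3  1.  19.6] turn [-0.  -0.2 -0.2] ->yaw 0
ring cols 229.7 334.6 rows 192.9 290.4
ring cols 249.4 313.5 rows 236.2 294.2
```

View pics/w23.png

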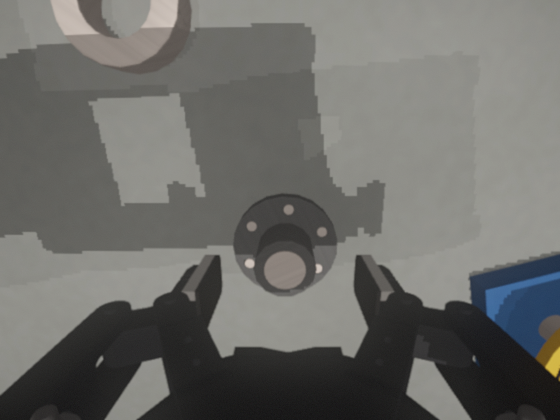

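The boss is at (285,267), about 2 mm left of the jaw centre. I'll correct, descend, and close.

Call:
step_arm(
  commands=[
    [[-0.002,0.002,0.012,0,0,0,80],[-0.002,0.002,0.019,0,0,0,80],[-0.002,0.002,0.019,0,0,0,80],[-0.002,0.002,0.019,0,0,0,80],[-0.002,0.002,0.019,0,0,0,25],[-0.002,0.002,0.019,0,0,0,25],[-0.002,0.002,0.019,0,0,0,25],[-0.002,0.002,0.019,0,0,0,25],[-0.002,0.002,0.019,0,0,0,25],[-0.002,0.002,0.019,0,0,0,25]],
  ],
  force=60,
)

```text
time_s: 25.9
tcp_pos: [0.4456, 0.1673, -0.0164]
tcp_rot: [-0.0, 1.0, -0.001, 0.001]
ft_force: [0.5, 0.2, 5.6]
opening: 0.0322
```

Call:
step_arm(
  commands=[
    [[0,0,-0.02,0,0,0,25],[0,0,-0.06,0,0,0,25],[0,0,-0.11,0,0,0,25],[0,0,-0.15,0,0,0,25],[0,0,-0.15,0,0,0,25],[0,0,-0.15,0,0,0,25]],
  ],
)

```text
time_s: 26.5
tcp_pos: [0.4444, 0.1671, 0.1328]
tcp_rot: [-0.0, 1.0, -0.001, 0.0]
ft_force: [0.1, 0.1, -2.6]
opening: 0.0321
```

```bash

python3 - <<'E'
from h import *
go((.641,.100,.13),0)
s=arm.state();p,d=snapshot('wrist');p=p[:,:,::-1].copy();cv2.imwrite('pics/w24.png',p)
E
```

```text
t 26.5 tcp [0.4444 0.1671 0.1328] yaw -0.1 tilt z [ 0.  0. -1.] j [0.18 0.06 1.85 0.   1.23 0.18] open 0.0321 F [ 0.1  0.1 -2.6]
shift mm [196.8  66.6   2.9] turn [-0.  -0.  -0.1] ->yaw 0
```

View pics/w24.png

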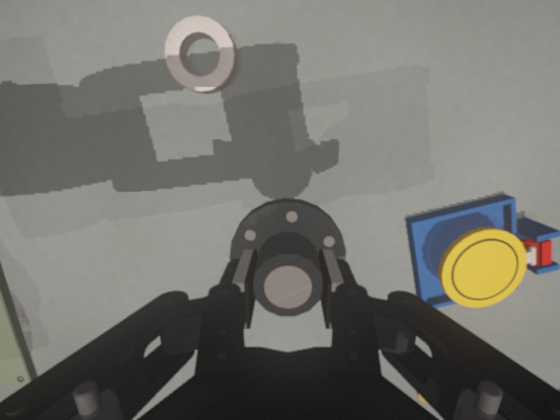

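Call:
step_arm(
  commands=[
    [[0.197,0.067,0,0,0,0,25],[0.197,0.067,0,0,0,0,25],[0.197,0.067,0,0,0,0,25],[0.197,0.067,0,0,0,0,25],[0.197,0.067,0,0,0,0,25],[0.197,0.067,0,0,0,0,25],[0.197,0.067,0,0,0,0,25]],
  ],
)

```text
time_s: 27.25
tcp_pos: [0.6386, 0.0999, 0.1298]
tcp_rot: [-0.0, 1.0, -0.001, -0.003]
ft_force: [0.1, 0.5, -2.4]
opening: 0.0317
```

```bash

python3 - <<'E'
from h import *
go((.641,.100,.032),0)
s=arm.state();p,d=snapshot('wrist');p=p[:,:,::-1].copy();cv2.imwrite('pics/w25.png',p)
ring((.641,.1),.044,.048,s)
E
```

```text
t 27.25 tcp [0.6386 0.0999 0.1298] yaw -0.1 tilt z [-0.007  0.    -1.   ] j [0.02 0.42 1.41 0.   1.32 0.02] open 0.0317 F [ 0.1  0.5 -2.4]
shift mm [ 3.  -0.  97.7] turn [-0.   0.4 -0.1] ->yaw 0
ring cols 242.5 338.5 rows 157.3 249.9
```

View pics/w25.png

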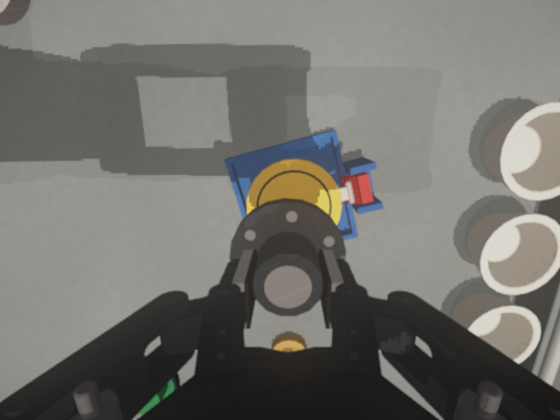

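Call:
step_arm(
  commands=[
    [[0.003,0,0.03,0,0,0,25],[0.003,0,0.06,0,0,0,25],[0.003,0,0.075,0,0,0,25],[0.003,0,0.075,0,0,0,25],[0.003,0,0.075,0,0,0,25],[0.003,0,0.075,0,0,0,25]],
  ],
)

```text
time_s: 27.9
tcp_pos: [0.646, 0.0999, 0.0602]
tcp_rot: [-0.0, 1.0, -0.001, 0.002]
ft_force: [-0.2, 0.7, -2.9]
opening: 0.0321
```

```bash

python3 - <<'E'
from h import *
go((.641,.100,.032),0)
s=arm.state();p,d=snapshot('wrist');p=p[:,:,::-1].copy();cv2.imwrite('pics/w26.png',p)
ring((.641,.1),.044,.048,s);ring((.641,.1),.0345,.048,s)
cv2.imwrite('pics/w26c.png',cv2.resize(p[130:330,170:410],(792,660)[0:1]+(600,),interpolation=cv2.INTER_CUBIC))
p,d=snapshot('scene');p=p[:,:,::-1].copy();cv2.imwrite('pics/s26.png',cv2.resize(p[190:310,220:380],(800,600),interpolation=cv2.INTER_CUBIC))
E
```

```text
t 27.9 tcp [0.646  0.0999 0.0602] yaw -0.1 tilt z [ 0.004  0.    -1.   ] j [ 0.02  0.5   1.45 -0.    1.19  0.02] open 0.0321 F [-0.2  0.7 -2.9]
shift mm [-5.1 -0.1 28.2] turn [-0.  -0.2 -0.1] ->yaw 0
ring cols 215.9 343.7 rows 168.3 288.6
ring cols 229.7 329.9 rows 182.8 277.0
```

View pics/w26c.png

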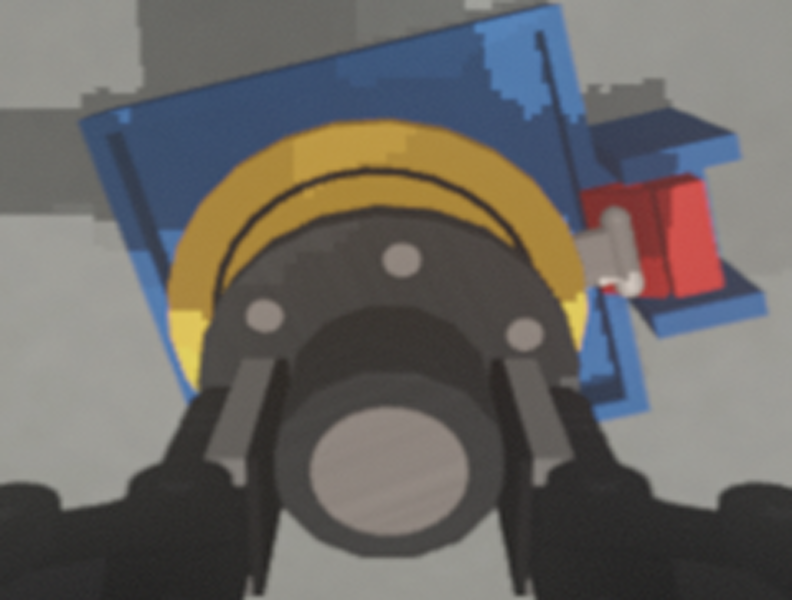

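View pics/s26.png

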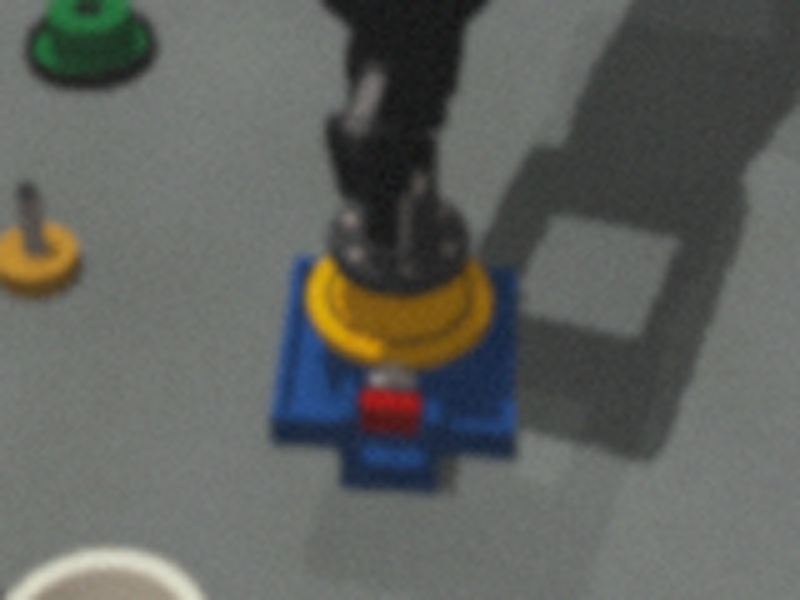

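Platform edges at crop x 167–585 and ring top at row 168 put its centre about 2 mm in −x and 1.5 mm in −y from the flange. Correcting and lowering.

Call:
step_arm(
  commands=[
    [[-0.002,0.001,0.012,0,0,0,25],[-0.002,0.001,0.02,0,0,0,25],[-0.002,0.001,0.02,0,0,0,25],[-0.002,0.001,0.02,0,0,0,25],[-0.002,0.001,0.02,0,0,0,25]],
  ],
)

```text
time_s: 28.5
tcp_pos: [0.6427, 0.0986, 0.0379]
tcp_rot: [0.0, 1.0, -0.001, 0.0]
ft_force: [0.2, 0.3, -2.6]
opening: 0.0323
```

```bash

python3 - <<'E'
from h import *
go((.644,.0985,.032),0)
s=arm.state();p,d=snapshot('wrist');p=p[:,:,::-1].copy()
ring((.644,.0985),.044,.048,s);ring((.644,.0985),.0345,.048,s)
cv2.imwrite('pics/w27c.png',cv2.resize(p[130:330,170:410],(792,660),interpolation=cv2.INTER_CUBIC)[:600])
E
```

```text
t 28.5 tcp [0.6427 0.0986 0.0379] yaw -0.1 tilt z [ 0. -0. -1.] j [ 0.02  0.52  1.47 -0.    1.15  0.02] open 0.0323 F [ 0.2  0.3 -2.6]
shift mm [1.3 0.1 5.9] turn [ 0.  -0.  -0.1] ->yaw 0
ring cols 217.9 360.8 rows 174.1 306.8
ring cols 233.3 345.3 rows 190.3 294.2
```

View pics/w27c.png

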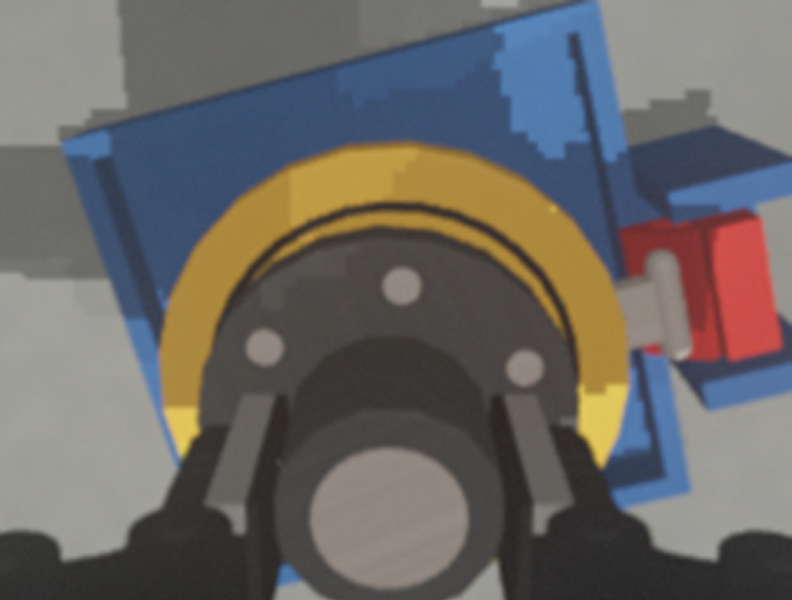

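Now aligned to within about 1 mm (platform centre column 289.7 vs 289.4 predicted at (0.644, 0.0985)). Lowering to contact.

Call:
step_arm(
  commands=[
    [[0.001,0,0.003,0,0,0,25],[0.001,0,0.005,0,0,0,25],[0.001,0,0.006,0,0,0,25],[0.001,0,0.007,0,0,0,25],[0.001,0,0.007,0,0,0,25]],
  ],
  force=100,
)

```text
time_s: 29.05
tcp_pos: [0.6435, 0.0986, 0.0313]
tcp_rot: [0.0, 1.0, -0.001, -0.0]
ft_force: [-1.8, -2.2, 1.8]
opening: 0.031
```

```bash
python3 - <<'E'
from h import *
go((.644,.0985,.012),0)
E
```

```text
t 29.05 tcp [0.6435 0.0986 0.0313] yaw -0.1 tilt z [-0. -0. -1.] j [ 0.02  0.53  1.47 -0.    1.14  0.02] open 0.031 F [-1.8 -2.2  1.8]
shift mm [ 0.5  0.1 19.3] turn [ 0.   0.  -0.1] ->yaw 0
```

Call:
step_arm(
  commands=[
    [[0,0,0.002,0,0,0,25],[0,0,0.004,0,0,0,25],[0,0,0.006,0,0,0,25],[0,0,0.008,0,0,0,25],[0,0,0.01,0,0,0,25],[0,0,0.012,0,0,0,25],[0,0,0.012,0,0,0,25]],
  ],
  force=100,
)

```text
time_s: 29.75
tcp_pos: [0.6438, 0.0986, 0.0194]
tcp_rot: [-0.0, 1.0, -0.001, 0.0]
ft_force: [-2.5, -0.8, 4.2]
opening: 0.0314
```

Call:
step_arm(
  commands=[
    [[0,0,0.002,0,0,0,25],[0,0,0.004,0,0,0,25],[0,0,0.005,0,0,0,25],[0,0,0.006,0,0,0,25],[0,0,0.006,0,0,0,25]],
  ],
)

```text
time_s: 30.25
tcp_pos: [0.6439, 0.0986, 0.0135]
tcp_rot: [-0.0, 1.0, -0.001, 0.0]
ft_force: [-3.4, 0.3, 5.9]
opening: 0.0311
```

Call:
step_arm(
  commands=[
    [[0,0,0.001,0,0,0,25],[0,0,0.002,0,0,0,25],[0,0,0.003,0,0,0,25],[0,0,0.003,0,0,0,25]],
  ],
)

```text
time_s: 30.65
tcp_pos: [0.6439, 0.0986, 0.0118]
tcp_rot: [0.0, 1.0, -0.001, 0.0]
ft_force: [-5.7, -0.0, 11.8]
opening: 0.0311
```

The force is rising and z has stopped, so this looks like the bottom. Easing up slightly to see whether it holds.

Call:
step_arm(
  commands=[
    [[0,0,-0.002,0,0,0,25],[0,0,-0.004,0,0,0,25],[0,0,-0.005,0,0,0,25],[0,0,-0.005,0,0,0,25]],
  ],
)

```text
time_s: 31.05
tcp_pos: [0.6439, 0.0986, 0.0158]
tcp_rot: [0.0, 1.0, -0.001, 0.0]
ft_force: [-3.3, 0.1, 6.0]
opening: 0.0311
```

```bash
python3 - <<'E'
from h import *
print(arm.state()['tcp_pos'],arm.state()['ft_force'])
p,d=snapshot('wrist');p=p[:,:,::-1].copy()
cv2.imwrite('pics/w28.png',p)
p,d=snapshot('scene');p=p[:,:,::-1].copy();cv2.imwrite('pics/s28.png',cv2.resize(p[190:310,220:380],(800,600),interpolation=cv2.INTER_CUBIC))
E
```

```text
[0.64390429 0.0986407  0.0157713 ] [-3.33065685  0.12866737  6.00490929]
```

View pics/w28.png

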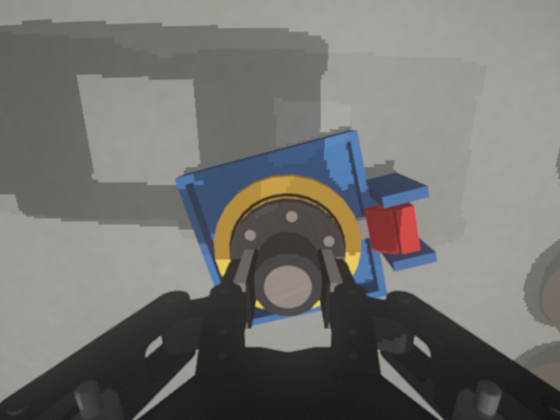

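View pics/s28.png

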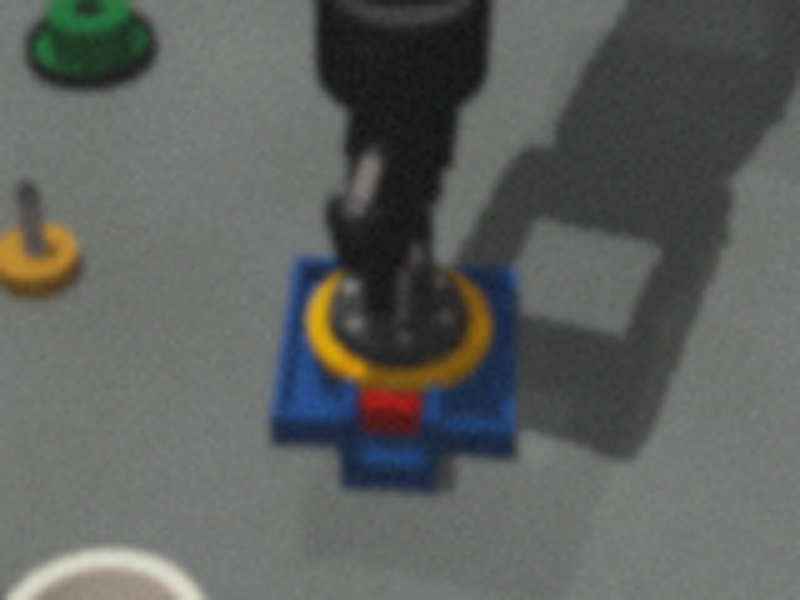

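Call:
step_arm(
  commands=[
    [[0,0,-0.001,0,0,0,25],[0,0,-0.002,0,0,0,25],[0,0,-0.002,0,0,0,25]],
  ],
)

```text
time_s: 31.45
tcp_pos: [0.6435, 0.0986, 0.0162]
tcp_rot: [-0.0, 1.0, -0.001, -0.0]
ft_force: [0.0, -0.6, -1.0]
opening: 0.0313
```

The force dropped to about −1 N with no rise, so the catch is holding. Releasing and withdrawing.

Call:
step_arm(
  commands=[
    [[0,0,0,0,0,0,45],[0,0,0,0,0,0,60],[0,0,0,0,0,0,75],[0,0,0,0,0,0,75],[0,0,-0.03,0,0,0,75],[0,0,-0.08,0,0,0,75],[0,0,-0.13,0,0,0,75],[0,0,-0.15,0,0,0,75],[0,0,-0.15,0,0,0,75]],
  ],
)

```text
time_s: 32.35
tcp_pos: [0.6473, 0.0987, 0.1731]
tcp_rot: [-0.0, 1.0, -0.001, 0.006]
ft_force: [0.4, -0.1, 0.6]
opening: 0.0643
```

```bash
python3 - <<'E'
from h import *
go((.40,.0,.25),0)
s=arm.state()
p,d=snapshot('wrist');p=p[:,:,::-1].copy();cv2.imwrite('pics/w29.png',p)
C=cloud('wrist',d,s)
ring((.644,.0985),.044,.032,s);ring((.644,.0985),.033,.042,s)
E
```

```text
t 32.35 tcp [0.6473 0.0987 0.1731] yaw -0.1 tilt z [ 0.011  0.    -1.   ] j [0.02 0.38 1.37 0.   1.38 0.02] open 0.0643 F [ 0.4 -0.1  0.6]
shift mm [-246.2   99.3  -79.7] turn [-0.  -0.6 -0.1] ->yaw 0
ring cols 243.3 322.4 rows 151.8 229.2
ring cols 252.2 313.4 rows 163.3 222.9
```

View pics/w29.png

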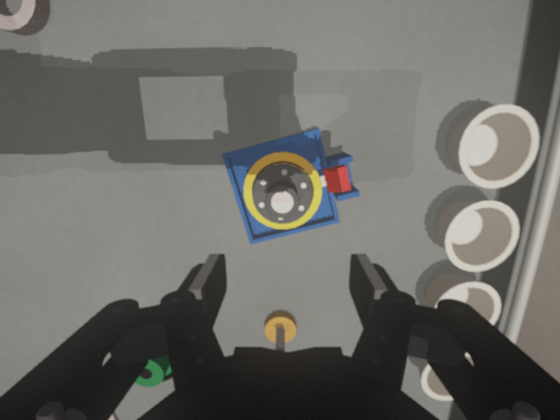

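The flange is centred on the platform, whose edges match the prediction for the sunk height. Moving the arm clear for a final look.

Call:
step_arm(
  commands=[
    [[0,0,-0.05,0,0,0,75],[-0.31,0.45,-0.07,0,0,30,75],[-0.31,0.45,-0.07,0,0,30,75],[-0.31,0.45,-0.07,0,0,30,75],[-0.31,0.45,-0.07,0,0,30,75],[-0.31,0.45,-0.07,0,0,30,75],[-0.31,0.45,-0.07,0,0,30,75],[-0.31,0.45,-0.07,0,0,30,75],[-0.31,0.45,-0.07,0,0,30,75],[-0.31,0.45,-0.07,0,0,30,75],[-0.31,0.45,-0.07,0,0,30,75],[-0.31,0.45,-0.07,0,0,30,75]],
  ],
)

```text
time_s: 33.6
tcp_pos: [0.33, -0.3508, 0.2342]
tcp_rot: [-0.002, 0.966, -0.26, -0.002]
ft_force: [1.3, -0.9, 0.6]
opening: 0.0639
```

```bash
python3 - <<'E'
from h import *
go((.40,.0,.25),0)
D={}
for n in('top','scene'):
    p,d=snapshot(n);p=p[:,:,::-1].copy();cv2.imwrite(f'pics/{n}30.png',p);D[n]=p
p=D['top']
def crop(p,pt): x,y=map(int,pt); return cv2.resize(p[y-25:y+26,x-30:x+31],(390,300),interpolation=cv2.INTER_CUBIC)
cv2.imwrite('pics/c30.png',np.vstack([np.hstack([crop(p,(369,178)),crop(p,(141,212))]),np.hstack([crop(p,(337,233)),crop(p,(250,167))])]))
p=D['scene']
cv2.imwrite('pics/d30.png',np.vstack([np.hstack([crop(p,(179,220)),crop(p,(448,255))]),np.hstack([crop(p,(238,195)),crop(p,(300,255))])]))
for n,pl in D.items():
  for k,c,h in(('white hub top',(.616,-.2545),.057),('pink top',(.512,.4345),.045),('green top',(.453,-.154),.033),('flange top z72',(.6435,.099),.072),('flange top z88',(.6435,.099),.088),('white floor',(.616,-.2545),.005),('pink floor',(.512,.4345),.005),('green floor',(.453,-.154),.005)): print(n,k,proj(n,[[*c,h]])[0].round(1))
print('dress',locate('top',D['top'],(317,171),orange,[(.022,0.),(.022,.014)],win=28))
E
```

```text
t 33.6 tcp [ 0.33   -0.3508  0.2342] yaw -30.2 tilt z [-0.003  0.004 -1.   ] j [-1.   -0.02  1.71  0.    1.45 -0.47] open 0.0639 F [ 1.3 -0.9  0.6]
shift mm [-115.8 -338.5  -14.6] turn [ -0.2   0.2 -30.2] ->yaw 0
top white hub top [372.5 174.7]
top pink top [135.5 210.5]
top green top [337.6 232. ]
top flange top z72 [249.3 163.9]
top flange top z88 [248.7 162.5]
top white floor [369.1 178.5]
top pink floor [140.3 212.3]
top green floor [336.5 232.8]
scene white hub top [175.1 209.1]
scene pink top [451.4 245.4]
scene green top [236.6 191. ]
scene flange top z72 [299.  240.4]
scene flange top z88 [299.1 235.2]
scene white floor [178.4 224.4]
scene pink floor [447.3 257.7]
scene green floor [237.4 198.8]
dress (array([ 0.6389, -0.0972]), array([316.7, 170.7]), 'area', 177.0, 'model', 182)
```

View pics/c30.png

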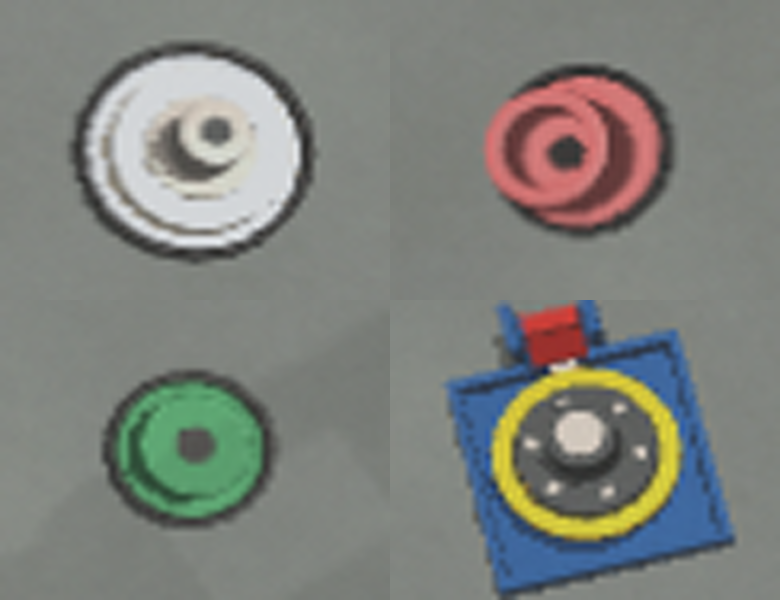

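View pics/d30.png

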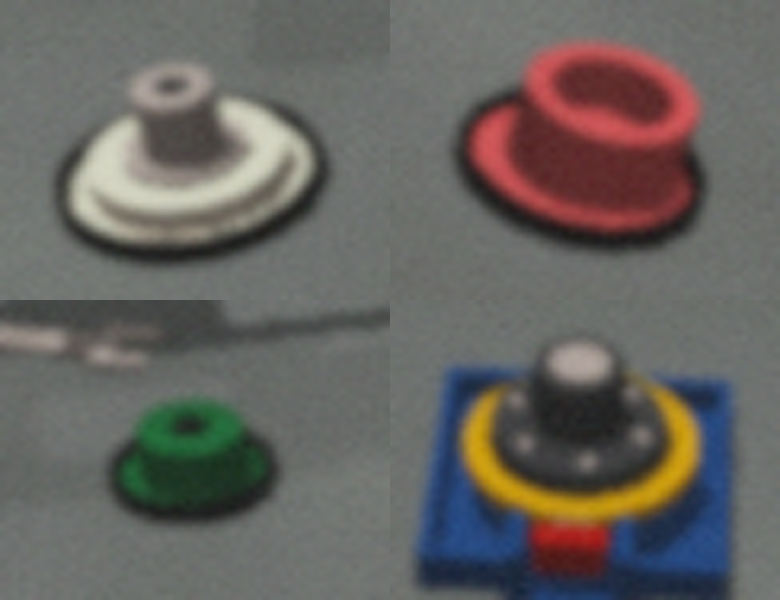

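View pics/top30.png

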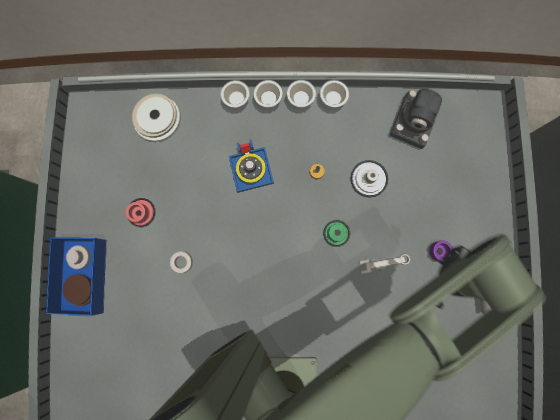

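```bash
python3 - <<'E'
import cv2,numpy as np
a=cv2.imread('pics/w15.png')[140:250,225:345];b=cv2.imread('pics/w9.png')[130:240,225:345]
c=cv2.imread('pics/w21.png')[145:255,225:345];d=cv2.imread('pics/top30.png')[192:232,119:163]
f=lambda x:cv2.resize(x,(400,300) if 0 else (327,300),interpolation=cv2.INTER_CUBIC)
cv2.imwrite('pics/e30.png',np.vstack([np.hstack([f(a),f(b)]),np.hstack([f(c),cv2.resize(d,(327,300),interpolation=cv2.INTER_CUBIC)])]))
E
```

```text
(no output)
```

View pics/e30.png

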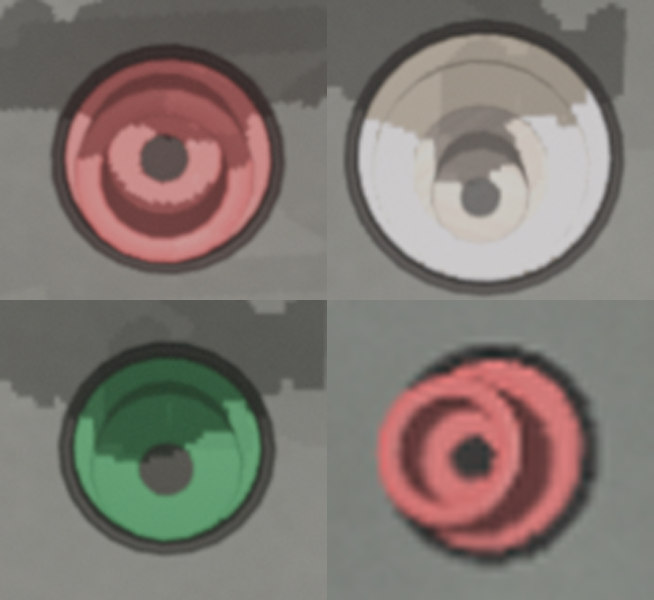

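Dresser unmoved, platform down (boss top at (249.7,164.1) vs predicted (249.3,163.9)), and the white and green wheels are centred to about 1 mm. The pink cup sits about 4–5 mm off centre, and there is time to fix that. I'll come over it with the jaws along the offset direction.

```bash
python3 - <<'E'
from h import *
go((.512,.434,.20),-60)
E
```

```text
t 33.7 tcp [ 0.3283 -0.3538  0.2345] yaw -30.6 tilt z [-0.004  0.002 -1.   ] j [-1.   -0.02  1.71 -0.    1.45 -0.47] open 0.0637 F [0.6 0.6 1. ]
shift mm [-242.6 -771.7   35.1] turn [ 0.1  0.2 29.4] ->yaw -60
```

Call:
step_arm(
  commands=[
    [[-0.243,-0.772,0.02,0,0,29.5,100],[-0.243,-0.772,0.02,0,0,29.5,100],[-0.243,-0.772,0.02,0,0,29.5,100],[-0.243,-0.772,0.02,0,0,29.5,100],[-0.243,-0.772,0.02,0,0,29.5,100],[-0.243,-0.772,0.02,0,0,29.5,100],[-0.243,-0.772,0.02,0,0,29.5,100],[-0.243,-0.772,0.02,0,0,29.5,100],[-0.243,-0.772,0.02,0,0,29.5,100],[-0.243,-0.772,0.02,0,0,29.5,100],[-0.243,-0.772,0.02,0,0,29.5,100],[-0.243,-0.772,0.02,0,0,29.5,100]],
  ],
)

```text
time_s: 34.9
tcp_pos: [0.4595, 0.2249, 0.2199]
tcp_rot: [0.001, 0.868, -0.497, -0.002]
ft_force: [-0.2, -0.3, 0.1]
opening: 0.0857
```

```bash
python3 - <<'E'
from h import *
go((.512,.434,.14),-60)
E
```

```text
t 34.9 tcp [0.4595 0.2249 0.2199] yaw -59.6 tilt z [-0.004 -0.001 -1.   ] j [0.29 0.06 1.66 0.   1.43 1.33] open 0.0857 F [-0.2 -0.3  0.1]
shift mm [-153.6 -151.6   79.5] turn [0.2 0.1 0.4] ->yaw -60
```

Call:
step_arm(
  commands=[
    [[-0.15,-0.148,0.04,0,0,0,100],[-0.15,-0.148,0.08,0,0,0,100],[-0.15,-0.148,0.08,0,0,0,100],[-0.15,-0.148,0.08,0,0,0,100],[-0.15,-0.148,0.08,0,0,0,100],[-0.15,-0.148,0.08,0,0,0,100],[-0.15,-0.148,0.08,0,0,0,100],[-0.15,-0.148,0.08,0,0,0,100]],
  ],
)

```text
time_s: 35.7
tcp_pos: [0.5125, 0.4257, 0.1419]
tcp_rot: [0.001, 0.868, -0.497, -0.0]
ft_force: [-0.0, -1.1, 0.6]
opening: 0.0854
```

```bash
python3 - <<'E'
from h import *
go((.512,.434,-.010),-60)
s=arm.state()
p,d=snapshot('wrist');p=p[:,:,::-1].copy();cv2.imwrite('pics/w31.png',p)
ring((.512,.434),.044,.011,s);ring((.512,.434),.03,.045,s)
c=proj('wrist',[[.512,.434,.03]],s)[0].astype(int);print(c)
cv2.imwrite('pics/w31c.png',cv2.resize(p[c[1]-60:c[1]+60,c[0]-80:c[0]+80],(800,600),interpolation=cv2.INTER_CUBIC))
E
```

```text
t 35.7 tcp [0.5125 0.4257 0.1419] yaw -59.7 tilt z [-0.001 -0.001 -1.   ] j [ 0.56  0.44  1.35 -0.    1.35  1.6 ] open 0.0854 F [-0.  -1.1  0.6]
shift mm [ -7.5  -4.  151.8] turn [ 0.1 -0.   0.3] ->yaw -60
ring cols 238.7 320.5 rows 149.2 229.3
ring cols 247.6 309.8 rows 167.2 227.7
[279 194]
```

View pics/w31c.png

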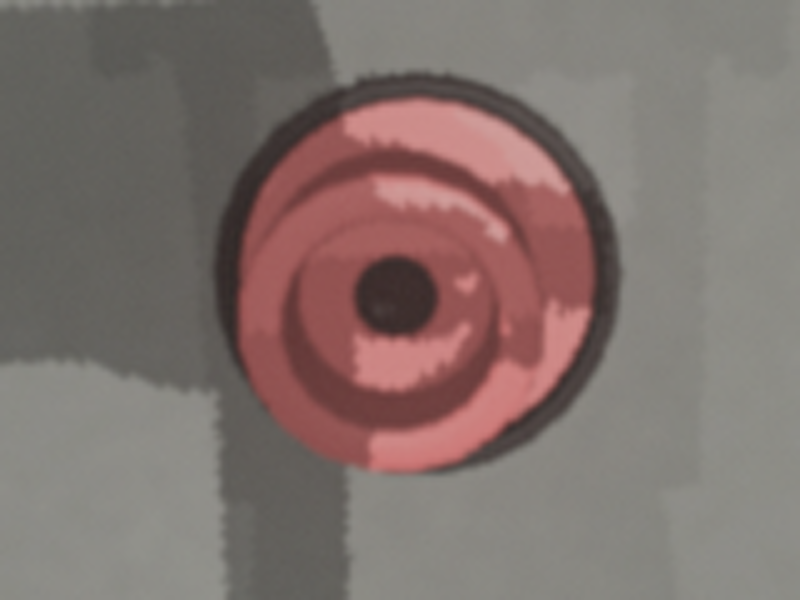

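Relative to the tray rim (cols 215–620), the cup top (cols 237–545) is about 4 mm off along the jaw axis and 1 mm across it. Closing the jaws centred on the tray centre (0.5135, 0.4315) will slide it to the middle.

Call:
step_arm(
  commands=[
    [[-0.004,-0.004,0.04,0,0,0,100],[-0.004,-0.004,0.09,0,0,0,100],[-0.004,-0.004,0.11,0,0,0,100],[-0.004,-0.004,0.11,0,0,0,100],[-0.004,-0.004,0.11,0,0,0,100],[-0.004,-0.004,0.11,0,0,0,100]],
  ],
)

```text
time_s: 36.35
tcp_pos: [0.517, 0.4329, 0.0358]
tcp_rot: [-0.003, 0.867, -0.498, 0.001]
ft_force: [-0.1, -0.5, -0.1]
opening: 0.0853
```

```bash
python3 - <<'E'
from h import *
go((.5135,.4315,-.013),-60)
s=arm.state()
p,d=snapshot('wrist');p=p[:,:,::-1].copy();cv2.imwrite('pics/w32.png',p)
ring((.5135,.4315),.044,.011,s);ring((.5135,.4315),.03,.045,s)
E
```

```text
t 36.35 tcp [0.517  0.4329 0.0358] yaw -59.7 tilt z [ 0.005  0.003 -1.   ] j [ 0.57  0.57  1.41 -0.    1.16  1.61] open 0.0853 F [-0.1 -0.5 -0.1]
shift mm [-0.6  4.  48.8] turn [-0.3  0.   0.3] ->yaw -60
ring cols 225.5 345.4 rows 172.3 285.3
ring cols 237.0 333.2 rows 204.3 293.2
```

View pics/w32.png

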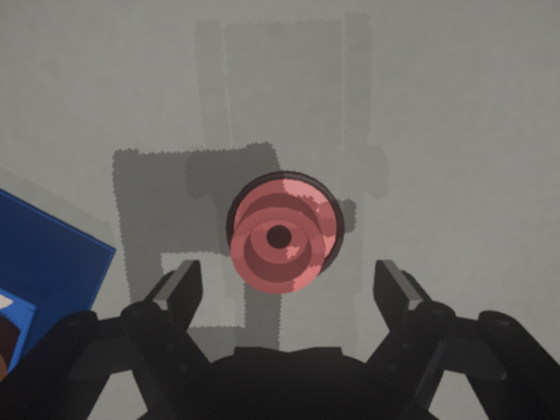

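Call:
step_arm(
  commands=[
    [[-0.001,0.004,0.025,0,0,0,100],[-0.001,0.004,0.04,0,0,0,100],[-0.001,0.004,0.046,0,0,0,100],[-0.001,0.004,0.046,0,0,0,100],[-0.001,0.004,0.046,0,0,0,100]],
  ],
  force=25,
)

```text
time_s: 36.9
tcp_pos: [0.5114, 0.4312, -0.013]
tcp_rot: [-0.0, 0.868, -0.497, 0.0]
ft_force: [-0.7, -0.2, -0.4]
opening: 0.0858
```

```bash
python3 - <<'E'
from h import *
go((.5135,.4315,-.013),-60)
s=arm.state()
p,d=snapshot('wrist');p=p[:,:,::-1].copy();cv2.imwrite('pics/w33.png',p)
ring((.5135,.4315),.044,.011,s);ring((.5135,.4315),.03,.045,s)
E
```

```text
t 36.9 tcp [ 0.5114  0.4312 -0.013 ] yaw -59.6 tilt z [ 0.001  0.001 -1.   ] j [ 0.57  0.62  1.43 -0.    1.08  1.61] open 0.0858 F [-0.7 -0.2 -0.4]
shift mm [ 0.8 -2.   0. ] turn [-0.1  0.   0.4] ->yaw -60
ring cols 209.9 364.7 rows 175.3 318.0
ring cols 221.7 352.9 rows 220.7 337.3
```

View pics/w33.png

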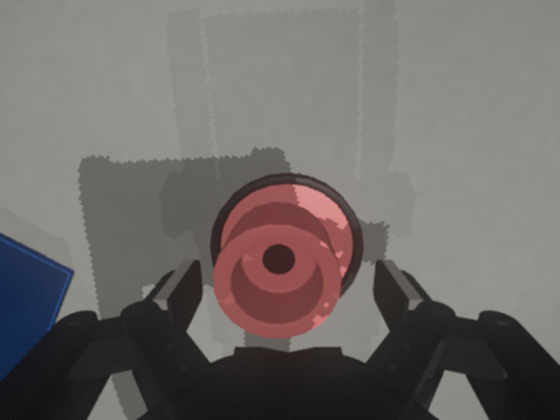

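Call:
step_arm(
  commands=[
    [[0,0,0,0,0,0,85],[0,0,0,0,0,0,78],[0,0,0,0,0,0,74],[0,0,0,0,0,0,71],[0,0,0,0,0,0,69],[0,0,0,0,0,0,68],[0,0,0,0,0,0,68]],
  ],
  force=20,
)

```text
time_s: 37.65
tcp_pos: [0.511, 0.4312, -0.0129]
tcp_rot: [-0.0, 0.868, -0.497, 0.0]
ft_force: [-1.0, 1.1, 4.5]
opening: 0.0589
```

```bash
python3 - <<'E'
from h import *
s=arm.state();print(s['tcp_pos'],s['opening'],s['ft_force'])
p,d=snapshot('wrist');p=p[:,:,::-1].copy();cv2.imwrite('pics/w34.png',p)
ring((.5135,.4315),.044,.011,s);ring((.5135,.4315),.03,.045,s)
E
```

```text
[ 0.51101614  0.43121341 -0.01290913] 0.058937744864798816 [-0.97080689  1.13539387  4.48147348]
ring cols 210.3 365.1 rows 174.8 317.6
ring cols 222.2 353.3 rows 220.1 336.8
```

View pics/w34.png

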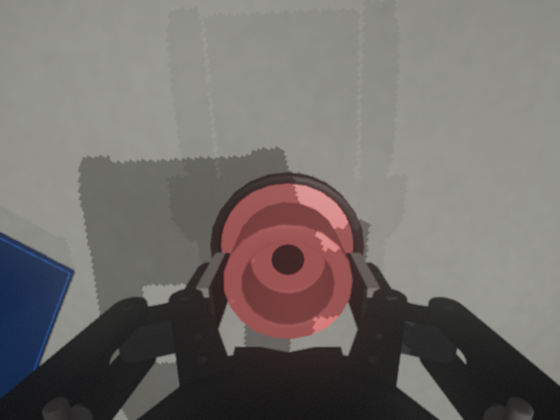

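Cup top now at col 288 and tray at 287, so it is centred. Releasing and withdrawing.

Call:
step_arm(
  commands=[
    [[0,0,0,0,0,0,76],[0,0,0,0,0,0,84],[0,0,0,0,0,0,92],[0,0,0,0,0,0,92],[0,0,-0.03,0,0,0,92],[0,0,-0.08,0,0,0,92],[0,0,-0.13,0,0,0,92],[0,0,-0.18,0,0,0,92],[0,0,-0.21,0,0,0,92],[0,0,-0.21,0,0,0,92]],
  ],
)

```text
time_s: 38.7
tcp_pos: [0.5144, 0.4331, 0.2045]
tcp_rot: [-0.006, 0.868, -0.497, 0.003]
ft_force: [0.4, 0.3, 1.0]
opening: 0.0784
```

```bash
python3 - <<'E'
from h import *
go((.40,.15,.25),-30)
E
```

```text
t 38.7 tcp [0.5144 0.4331 0.2045] yaw -59.6 tilt z [ 0.012  0.007 -1.   ] j [ 0.57  0.4   1.28 -0.    1.45  1.61] open 0.0784 F [0.4 0.3 1. ]
shift mm [186.4 241.2 -48.9] turn [ -0.8  -0.2 -29.6] ->yaw -30
```

Call:
step_arm(
  commands=[
    [[0.186,0.241,-0.04,0,0,0,92],[0.186,0.241,-0.04,0,0,0,92],[0.186,0.241,-0.04,0,0,0,92],[0.186,0.241,-0.04,0,0,0,92],[0.186,0.241,-0.04,0,0,0,92],[0.186,0.241,-0.04,0,0,0,92],[0.186,0.241,-0.04,0,0,0,92],[0.186,0.241,-0.04,0,0,0,92]],
  ],
)

```text
time_s: 39.5
tcp_pos: [0.3962, 0.1475, 0.2358]
tcp_rot: [0.0, 0.867, -0.499, -0.0]
ft_force: [0.7, -0.6, 0.0]
opening: 0.0784
```

```bash
python3 - <<'E'
from h import *
D={}
for n in('top','scene'):
    p,d=snapshot(n);p=p[:,:,::-1].copy();cv2.imwrite(f'pics/{n}40.png',p);D[n]=p
def crop(p,pt): x,y=map(int,pt); return cv2.resize(p[y-25:y+26,x-30:x+31],(390,300),interpolation=cv2.INTER_CUBIC)
p=D['scene']
cv2.imwrite('pics/d40.png',np.vstack([np.hstack([crop(p,(179,220)),crop(p,(448,255))]),np.hstack([crop(D['top'],(141,212)),crop(p,(300,255))])]))
for n in D: print(n,proj(n,[[.5125,.4335,.045],[.5125,.4335,.005]]).round(1).tolist())
print(arm.state()['tcp_pos'],arm.state()['time_s'])
E
```

```text
top [[135.8, 210.3], [140.6, 212.2]]
scene [[450.9, 245.4], [446.9, 257.7]]
[0.39686851 0.14898641 0.23581416] 39.6
```

View pics/d40.png

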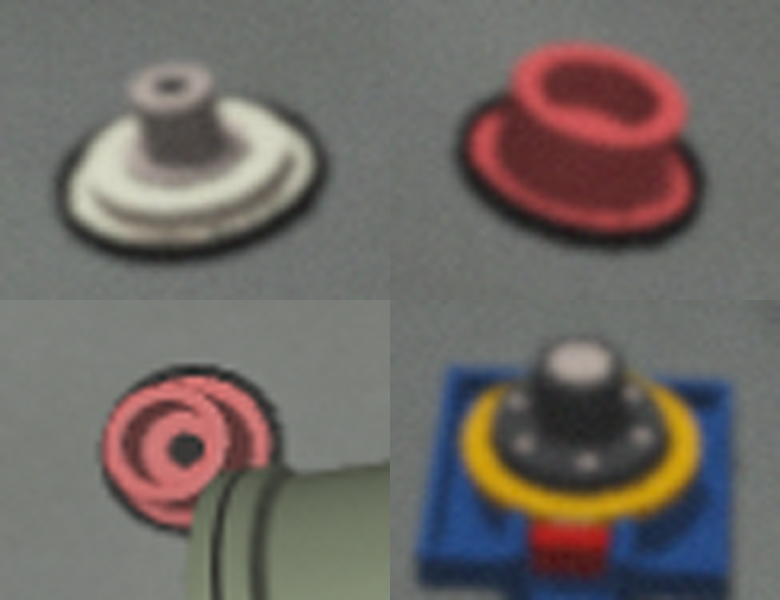

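View pics/scene40.png

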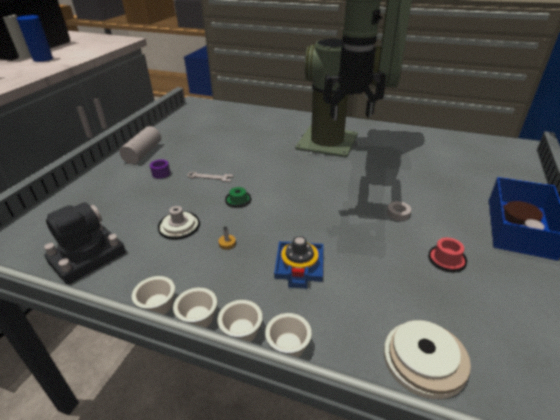

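The cup is central, the flange is still down under the catch, and the dresser is standing. Handing in.

```bash
python3 -c "
from plant import arm
print(arm.job_done(),arm.state()['time_s'])"
```

```text
the job is handed in; nothing more can be done
the job is handed in; nothing more can be done
```

I handed the job in at about 40 s. The three wheels are in their own trays, the flange is pressed down and latched, and the arm is standing clear of everything.

**Order:** I placed the white wheel, then the pink cup, then the green wheel, each lowered until contact was felt and then released. After that I set the flange on the platform and pressed it to the bottom.

**Catch:** easing off after the press, the force dropped from about 6 N to about zero at 16 mm of travel. The platform has stayed down since release.

**Last checks:**
- The white and green wheels sit within about 1 mm of the tray centres by the pictures.
- The flange is centred and down.
- The dresser measured the same before and after placing the parts. The purple look-alike was left alone.

**What went wrong or disagreed:**
- **Finger length:** the fingertips are about 35 mm shorter than the tool data say. My first grasp of the white wheel therefore closed on top of the hub, without moving the wheel, and I corrected for it after that.
- **Pink cup:** the cup first landed 4–5 mm off centre. After the flange was latched I slid it to the middle with the jaws. At release it was within about 1 mm of centre along the jaws. The later scene picture also shows it central, but the arm partly hid it in the last top picture.
- **Cameras:** the camera positions differed by 2–4 mm. Where they did, I went by the close wrist views.

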